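Press the wax blocks out of their moulds and sort them

ROBOT

A 6-joint arm with a two-finger parallel gripper is mounted at the origin on the work surface. World frame = base frame: x ahead of the robot, y to its left, z up, the work surface at z = 0. Lengths are in mm, angles in rad, forces in N, time in s.
With the tool pointing down it reaches from about 275 to 1000 mm from the base axis. Payload 8.4 kg.
Tool frame: the origin (TCP) lies between the finger pads; the fingertips stand 17 mm ahead of it and the grasp point (between the pads) lies 2 mm behind it (r.tcp_to_tips is the distance from the TCP to the fingertips, in mm); z points along the fingers, y is the line along which they close (so a half turn about z gives the same grasp; the last joint's range is limited). The gripper opens to 85 mm and grips with 20 to 120 N. Pads are 22 mm wide; open, the fingers measure 114 mm over their backs; the gripper's body (76 mm by 85 mm) begins 54 mm behind the grasp point. The pads swing forward as they close: fully open they stand 13 mm farther back than shut.
Start: joints at [-1.278, 0.353, 1.633, -0, 1.155, -0.002], TCP at [181.591, -598.041, 248.281] pointing down, gripper open.
Joint ranges: [-2.63, 2.63], [-0.92, 2.1], [0.06, 2.66], [-1.3, 4.44], [0, 2.69], [-3.02, 3.02]. Speed limits (rad/s): [2.22, 2.22, 2.79, 3.14, 3.14, 3.14].

INTERFACE

Orientations are given as [roll, pitch, yaw] about the fixed x, y, z axes, in that order (R = Rz(yaw) Ry(pitch) Rx(roll)).
In Python, from rig import r gives the robot as it stands. The module is installed in compiled form; this text tells all that it offers.
- The arm moves only by the tool apply_moves, never from a script. Its argument "series" is text: rows parted by semicolons, each of 7 numbers parted by spaces: the shift along the tool's x, y, z in cm, then the turn, a rotation vector about the tool's x, y, z in rad, then the gripper's target within -1 to 1 (shut at 1, half-way at 0, fully open at -1). In form: tx ty tz rx ry rz fingers; .... A call has exactly 10 rows; each row shifts and turns the commanded pose from where the row before left it, along the tool's axes as they then stand; what a row does not reach is not made up. A row lasts 1/12 s, in which the tool goes at most 41.7 mm and 7.16 degrees, less where a joint would pass 70% of its speed; a pose out of reach is approached as far as the arm can. A call with a gripper value outside its range is refused whole. The fingers move at their own pace and stop on an object; "squeeze" is the grip in N (left out, the last holds). Time passes only in rows, so rows that do not move let the fingers close, or fill a call up. It gives the time, the measured TCP pose, the force and the opening at its end, in the units of the state.
- r.sense(): the state, without advancing time (a new reading comes with each control period).
- r.grab_frame(name): name is "scene" or "top" or "wrist"; returns the picture (420x560x3 uint8, blue, green, red); there is no depth.
- r.camera_info(name): a dict with "K" (3x3 intrinsics, pixels), "extrinsics" (4x4, takes a point from camera to world coordinates). Camera axes: x right, y down, z forward; pixel columns grow to the right and rows downward; lengths in mm; the calibration is good to about 2 mm. A picture is of the moment at which its call begins: read the wrist's pose just before it. camera_info takes no time and is no camera call; for the wrist camera it gives the pose at the moment of the call.
- r.sign_off(): hands the job in, once; it reports no verdict.
The state is a dict: "clock": time; "qpos": joint angles; "qvel": joint speeds; "joint_efforts": joint torques, N m; "eef_pos": TCP position; "tcp_rot": TCP orientation; "contact_force": force on the tool from outside, world axes, zero at the start; "wrist_torque": the same for the moment, N m; "opening": opening from 0.0 (shut) to 1.0 (fully open).
Only numpy, scipy, OpenCV 4.12 (cv2) and the standard library are available. Lean on these libraries where they do the work, as an engineer would, in place of code of your own. Each camera call takes 0.05 s, during which the arm holds its last target. There are 200 camera calls.

TASK

Take the wooden push-stick from its cork mat and use its rod to push every coloured wax block out of its mould, all the way through and out of the far end onto the metal landing plate; do not touch a block with the gripper while it is still in its mould. Lay each block flat on the floor of the tray of its own colour, and lay the push-stick back flat on its cork mat. Leave the tin, the jar and the mug as they stand.

Things in the scene. Friction and masses are not known exactly. Their poses are not given: they have to be found in the camera images.
- rack: demoulding board, fixed to the bench: wood, 430 mm long (local x -260 to +170), 250 mm wide (local y), 12 mm thick, carrying four parallel metal moulds. Origin on the bench surface under the middle of the moulds; local +x is the push direction (roughly world +y), from near mouths to far mouths. Moulds: local x -47.5 to +47.5 mm, centre lines at local y -90, -30, +30, +90 mm
- bed (a point): middle of the bare near part of the board (local x -260 to -47.5, whole width), top 12 mm above the bench: a flat bed on which the push-stick's handle can slide, its rod then in line with the mould axes
- landing (a point): middle of the metal landing plate beyond the far mouths (local x +48 to +163, whole width), top 16 mm above the bench, 1 mm below the mould floors; a lip 24 mm above the bench closes it at local x 164 to 170. Blocks pushed out lie here
- pusher_grip (a point): push-stick, 140 g: centre of its wooden handle, 80 mm long (local x), 30 wide (y), 38 tall (z, up), rear end green. A round dowel, 16 mm diameter, 105 mm long, sticks out of the front along local +x on the handle's centre line: its tip is 145 mm from this point. It lies flat on the handle's underside, this point 19 mm above what it lies on, dowel level
- mat: cork mat, fixed on the bench, 220 x 110 mm (local x, y) and 3 mm thick, the push-stick's home; origin at the middle of its underside
- tray_red: red painted open tray, loose, 120 mm (local x) x 150 mm (local y), 35 mm tall, walls and floor 5 mm thick, 500 g; origin at the middle of its underside
- tray_blue: blue painted open tray, loose, same as the red one
- tin: steel tin with a paper band, bystander, 66 mm diameter, 78 mm tall; origin at the middle of its underside
- jar: amber jar, bystander, 70 mm diameter, 80 mm tall; origin at the middle of its underside
- mug: white mug, bystander, 80 mm diameter, 80 mm tall; origin at the middle of its underside
- mould0 (a point): centre of the near mouth of the mould at local y -90 mm of the board, on its push axis, 31 mm above the bench. Mould: straight channel 95 mm long, open at both ends, inside 31 mm wide, floor 17 mm above the bench, side walls 5 mm thick up to 50 mm, cross straps up to 58 mm. A sprung brass strip above presses on the block with 5 N (push of 5 to 15 N needed); empty, its underside hangs at 43 mm
- mould1 (a point): centre of the near mouth of the mould at local y -30 mm of the board, on its push axis, 31 mm above the bench. Mould: straight channel 95 mm long, open at both ends, inside 31 mm wide, floor 17 mm above the bench, side walls 5 mm thick up to 50 mm, cross straps up to 58 mm. A sprung brass strip above presses on the block with 5 N (push of 5 to 15 N needed); empty, its underside hangs at 43 mm
- mould2 (a point): centre of the near mouth of the mould at local y 30 mm of the board, on its push axis, 31 mm above the bench. Mould: straight channel 95 mm long, open at both ends, inside 31 mm wide, floor 17 mm above the bench, side walls 5 mm thick up to 50 mm, cross straps up to 58 mm. A sprung brass strip above presses on the block with 5 N (push of 5 to 15 N needed); empty, its underside hangs at 43 mm
- mould3 (a point): centre of the near mouth of the mould at local y 90 mm of the board, on its push axis, 31 mm above the bench. Mould: straight channel 95 mm long, open at both ends, inside 31 mm wide, floor 17 mm above the bench, side walls 5 mm thick up to 50 mm, cross straps up to 58 mm. A sprung brass strip above presses on the block with 5 N (push of 5 to 15 N needed); empty, its underside hangs at 43 mm
- red1_c (a point): red wax block, centre; 78 mm long (local x) x 28 x 28 mm, 70 g; if present it starts stuck inside one of the moulds, long axis along the mould, about 8 mm inside both mouths, its centre 31 mm above the bench (may be absent)
- red2_c (a point): red wax block, centre; 78 mm long (local x) x 28 x 28 mm, 70 g; if present it starts stuck inside one of the moulds, long axis along the mould, about 8 mm inside both mouths, its centre 31 mm above the bench (may be absent)
- blue1_c (a point): blue wax block, centre; 78 mm long (local x) x 28 x 28 mm, 70 g; if present it starts stuck inside one of the moulds, long axis along the mould, about 8 mm inside both mouths, its centre 31 mm above the bench (may be absent)
- blue2_c (a point): blue wax block, centre; 78 mm long (local x) x 28 x 28 mm, 70 g; if present it starts stuck inside one of the moulds, long axis along the mould, about 8 mm inside both mouths, its centre 31 mm above the bench (may be absent)
Mind the look-alikes: they are no part of the job. What is shaped like the part that bears blue2_c but green or yellow is not meant.

How it is judged (in metres and radians):
On the way, in this order (a step that is already met when the one before it is completed fails the run):
1. every block has been pushed out of the far end of its mould (x of each of red1_c, red2_c, blue1_c, blue2_c in the frame of rack above 0.082 m), for 0.2 s.
2. every block lies in the tray of its colour (x of red1_c in the frame of tray_red between -0.055 and 0.055 m and y of red1_c in the frame of tray_red between -0.07 and 0.07 m and z of red1_c in the frame of tray_red between 0 and 0.032 m and x of red2_c in the frame of tray_red between -0.055 and 0.055 m and y of red2_c in the frame of tray_red between -0.07 and 0.07 m and z of red2_c in the frame of tray_red between 0 and 0.032 m and x of blue1_c in the frame of tray_blue between -0.055 and 0.055 m and y of blue1_c in the frame of tray_blue between -0.07 and 0.07 m and z of blue1_c in the frame of tray_blue between 0 and 0.032 m and x of blue2_c in the frame of tray_blue between -0.055 and 0.055 m and y of blue2_c in the frame of tray_blue between -0.07 and 0.07 m and z of blue2_c in the frame of tray_blue between 0 and 0.032 m), for 0.2 s.
At the end, for the whole second after the job is handed in: every block lies on the floor of the tray of its colour (centre within the walls and under 32 mm above the tray's underside), the trays stand level, and the push-stick lies flat and upright on the mat (handle centre within 90 mm along and 45 mm across of the mat's middle) (all of step 2 and angle between each of tray_red, tray_blue's own z axis and vertical below 0.1 rad and x of pusher_grip in the frame of mat between -0.09 and 0.09 m and y of pusher_grip in the frame of mat between -0.045 and 0.045 m and height (world z) of pusher_grip below 0.028 m and angle between pusher_grip's own z axis and vertical below 0.12 rad); the robot touches nothing.
It fails at once if the gripper touches a block that is still in its mould ((contact force between the fingers and red1 above 0.5 N and x of red1_c in the frame of rack between -0.07 and 0.07 m and z of red1_c in the frame of rack below 0.04 m) or (contact force between the fingers and red2 above 0.5 N and x of red2_c in the frame of rack between -0.07 and 0.07 m and z of red2_c in the frame of rack below 0.04 m) or (contact force between the fingers and blue1 above 0.5 N and x of blue1_c in the frame of rack between -0.07 and 0.07 m and z of blue1_c in the frame of rack below 0.04 m) or (contact force between the fingers and blue2 above 0.5 N and x of blue2_c in the frame of rack between -0.07 and 0.07 m and z of blue2_c in the frame of rack below 0.04 m)).
It fails at once if a block is pushed back out of the near end of its mould (x of any of red1_c, red2_c, blue1_c, blue2_c in the frame of rack below -0.04 m).
It fails at once if the tin, jar or mug is shifted or knocked over ((distance of tin from where it was at the start of the episode above 0.03 m or angle between tin's own z axis and vertical above 0.3 rad) or (distance of jar from where it was at the start of the episode above 0.03 m or angle between jar's own z axis and vertical above 0.3 rad) or (distance of mug from where it was at the start of the episode above 0.03 m or angle between mug's own z axis and vertical above 0.3 rad)).
Of red1, red2, blue1, blue2 only 3 to 4 are there at a start; the rules pass over those that are not, and their reading is None.
At some moment in a run one of tray_red, tray_blue may be knocked a few centimetres aside while the robot is not near it.
Once in a run the grip may slacken for a moment while it holds something.
It also fails if it takes over 210 s, if anything falls off the work surface, if the arm or the gripper's body presses on something with over 40 N, if the wrist force passes 120 N, or if a joint passes its speed limit or range.

## Working session

There is one attempt and no reset: what is moved stays moved. The work goes in short steps, Python scripts to look and compute and a tool call to move; the robot and the scene stay as the last step left them, time stands still between calls to the robot, and variables do not carry over. Pictures are saved under pics/ and viewed, on a budget of 14 in all, crops included, one or two more only if the job needs it, and the job is handed in when it is done.

Besides the shell and the picture viewer there is one more tool, called after "Call:" as name(argument=value, ...), one argument or row to a line, values as JSON. apply_moves: Moves the arm, as the interface text tells. Its arguments: {"type":"object","properties":{"series":{"type":"string"},"squeeze":{"type":"number"}},"required":["series"]}

```bash
mkdir -p pics
python3 - <<'E'
from rig import r
import cv2
s=r.sense();print(s)
for n in("scene","top"):
    f=r.grab_frame(n);cv2.imwrite(f"pics/{n}0.png",cv2.resize(f,(800,600)));cv2.imwrite(f"{n}0raw.png",f)
    c=r.camera_info(n);print(n,c["K"],c["extrinsics"])
E
```

```text
{'clock': 0.0, 'qpos': array([-1.27839195e+00,  3.53667071e-01,  1.63410263e+00, -1.75684450e-05,
        1.15519535e+00, -2.40702195e-03]), 'qvel': array([-0.00021962,  0.00249043,  0.0001421 ,  0.00147331,  0.00175779,
        0.00068603]), 'joint_efforts': array([ 2.13160420e-03, -6.05246472e+01, -3.42068624e+01, -9.69689813e-05,
        9.14415345e-03, -9.03238401e-06]), 'eef_pos': array([ 181.46540121, -597.62311189,  247.56332222]), 'tcp_rot': array([-3.14022022e+00,  1.27597203e-05,  2.94818516e-01]), 'contact_force': array([-0.27301082,  0.26649924, -0.01918569]), 'wrist_torque': array([ 0.03262711, -0.03694223, -0.0529951 ]), 'opening': 0.9987351203765991}
scene [[524.29663431   0.         270.53257252]
 [  0.         524.29663431 212.4609209 ]
 [  0.           0.           1.        ]] [[-2.90197275e-01  7.22587735e-01 -6.27417331e-01  1.35307673e+03]
 [ 9.56835642e-01  2.08236172e-01 -2.02739366e-01  2.41196304e+02]
 [-1.58459963e-02 -6.59169676e-01 -7.51827269e-01  1.01109215e+03]
 [ 0.00000000e+00  0.00000000e+00  0.00000000e+00  1.00000000e+00]]
top [[486.68018544   0.         273.07844067]
 [  0.         486.68018544 208.88789163]
 [  0.           0.           1.        ]] [[-2.79071038e-02 -9.98314086e-01  5.08938095e-02  5.13175572e+02]
 [-9.99586322e-01  2.75159673e-02 -8.37000602e-03 -2.36171949e+01]
 [ 6.95550251e-03 -5.11063385e-02 -9.98668996e-01  1.11853959e+03]
 [ 0.00000000e+00  0.00000000e+00  0.00000000e+00  1.00000000e+00]]
```

View pics/top0.png

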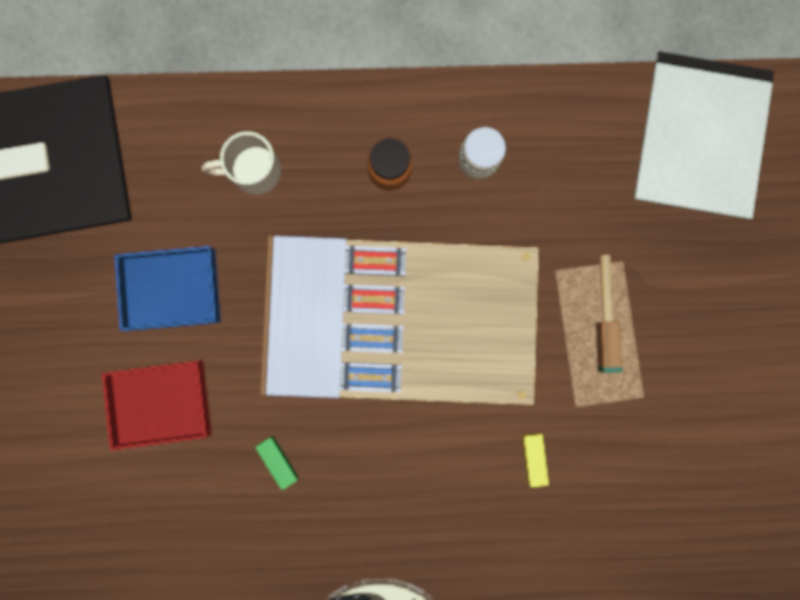

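View pics/scene0.png

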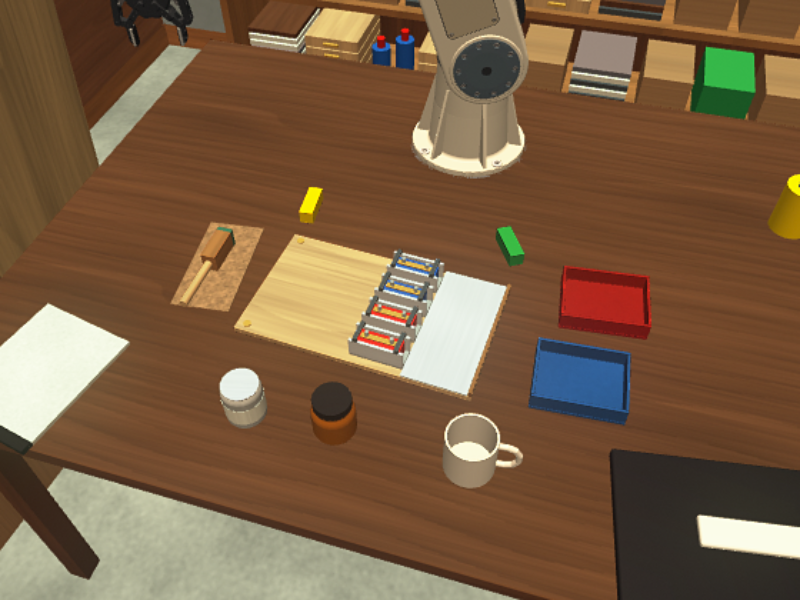

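The top view shows red blocks in the moulds at (375,260) and (373,299), and blue ones at (373,338) and (371,377). All four are present. The push-stick is on the mat at (610,345) with its green end at (611,369). The trays are at (167,287) blue and (157,405) red. The loose green block (276,463) and yellow block (537,460) are look-alikes: wrong colour and not in a mould.

```bash
cat > h.py <<'E'
import numpy as np,cv2
from rig import r
def ray(n,uv,z,info=None):
    c=info or r.camera_info(n);K=np.array(c["K"]);T=np.array(c["extrinsics"])
    d=T[:3,:3]@np.linalg.solve(K,[uv[0],uv[1],1]);o=T[:3,3];return o+d*(z-o[2])/d[2]
def mask(f,lo,hi,roi=None):
    m=cv2.inRange(cv2.cvtColor(f,cv2.COLOR_BGR2HSV),np.array(lo),np.array(hi))
    if roi:
        k=np.zeros_like(m);x0,y0,x1,y1=roi;k[y0:y1,x0:x1]=255;m&=k
    return m
def big(m,n=1):
    c,_=cv2.findContours(m,cv2.RETR_EXTERNAL,cv2.CHAIN_APPROX_NONE);return sorted(c,key=cv2.contourArea)[::-1][:n]
def rectw(n,c,z,info=None):
    p=np.array([ray(n,q,z,info)[:2] for q in c.reshape(-1,2)],np.float32)
    return cv2.minAreaRect(p)
E
python3 - <<'E'
from h import *
f=cv2.imread("top0raw.png");h=cv2.cvtColor(f,cv2.COLOR_BGR2HSV)
for nm,(u,v) in dict(board=(470,320),land=(310,310),red=(375,252),redtray=(157,405),blue=(372,330),btray=(167,287),handle=(611,340),rod=(606,290),green=(611,370),mat=(580,330),table=(450,480)).items():
    print(nm,h[int(v*.7),int(u*.7)])
T="top"
# trays
for nm,lo,hi in(("red",(0,150,40),(8,255,255)),("blue",(100,120,40),(125,255,255))):
    c=big(mask(f,lo,hi,(60,160,160,330)))[0]; print(nm,rectw(T,c,35))
    for c in big(mask(f,lo,hi,(240,165,290,280)),4): print(' ',cv2.contourArea(c),np.round(rectw(T,c,45)[0],1))
c=big(mask(f,(35,80,30),(90,255,255),(400,240,450,270)))
for q in c: print('green',rectw(T,q,30))
m=cv2.inRange(h,np.array((12,40,120)),np.array((28,140,255)))
k=np.zeros_like(m);k[160:290,270:385]=255
c=big(m&k)[0];print('board',rectw(T,c,12))
m=mask(f,(90,5,150),(130,70,255),(175,155,250,290))
c=big(m)[0];print('land',rectw(T,c,16), cv2.boxPoints(rectw(T,c,16)))
cv2.imwrite("pics/z1.png",cv2.resize(f[160:300,370:460],None,fx=4,fy=4,interpolation=cv2.INTER_CUBIC))
E
```

```text
board [ 20  67 199]
land [109  28 230]
red [179 111 199]
redtray [  1 179 154]
blue [109  73 202]
btray [108 165 156]
handle [ 15 114 170]
rod [ 21  75 200]
green [ 79  99 129]
mat [ 16  90 165]
table [ 12 122 109]
red ((414.31280517578125, 333.88427734375), (121.76074981689453, 159.1944580078125), 5.696180820465088)
  46.0 [637.1 -10. ]
  45.0 [619.4  -9.5]
  44.0 [577.2  -6.2]
  41.0 [559.6  -4.6]
blue ((594.40966796875, 315.3356628417969), (118.36479187011719, 153.08560180664062), 3.4625611305236816)
  32.0 [458.6   1.4]
  22.5 [437.9   3.1]
  22.0 [518.2  -2.4]
  18.5 [498.1  -1.8]
green ((448.2351379394531, -375.45458984375), (22.41483497619629, 2.224428653717041), 88.38037109375)
board ((528.5081787109375, -143.05638122558594), (246.6250457763672, 255.8501739501953), 86.14048767089844)
land ((545.3410034179688, 98.13153076171875), (122.4192886352539, 251.55703735351562), 86.09629821777344) [[415.68716   45.626873]
 [666.6606    28.500927]
 [674.9949   150.63618 ]
 [424.02142  167.76213 ]]
```

View pics/z1.png

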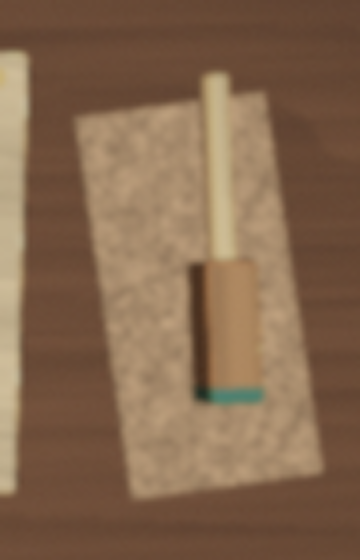

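The crop shows the handle's top face spanning x 207–260, y 258–402, with the green end included (36 px raw ≈ 80 mm, as it should be). The rod tip is at (215,73), and the dark left edge is the handle's side face.

```bash
cat >> h.py <<'E'
def rot(v): return cv2.Rodrigues(np.array(v,float))[0]
def yaw(): return float(r.sense()["tcp_rot"][2])
def to(x,y,z,yw=None):
    "shift in cm along the present tool axes, and turn about tool z"
    s=r.sense();a,b,c=s["tcp_rot"]
    R=rot([0,0,c])@rot([0,b,0])@rot([a,0,0]);d=R.T@(np.array([x,y,z])-s["eef_pos"])/10
    t=None if yw is None else (c-yw+np.pi)%(2*np.pi)-np.pi
    print("at",np.round(s["eef_pos"],1),"rot",np.round(s["tcp_rot"],3),"shift cm",np.round(d,2),"dist",round(np.linalg.norm(d),1),"turn z",None if t is None else round(t,3),"open",round(s["opening"],3))
E
python3 - <<'E'
from h import *
P=lambda x,y,z: ray("top",(370+x/4,160+y/4),z)
H=P(233,330,41);tip=P(215,74,22);f=P(232,258,41);b=P(236,402,41)
print(H,tip,np.linalg.norm(tip[:2]-H[:2]),f,b)
d=tip-H;yw=np.arctan2(d[1],d[0]);print(yw)
mc=[P(*q,3) for q in((76,118),(265,93),(323,472),(133,499))];print(np.mean(mc,0),np.round(mc))
i=r.camera_info("wrist");print(i["K"],i["extrinsics"])
to(H[0],H[1],150,yw)
E
```

```text
[ 484.13357633 -374.01233498   41.        ] [ 628.63106385 -376.37174885   22.        ] 144.51674897159 [ 523.956029   -375.21900337   41.        ] [ 444.42977561 -373.91721944   41.        ]
-0.016326956686928504
[ 503.91610196 -367.8307186     3.        ] [[ 607. -301.    3.]
 [ 619. -411.    3.]
 [ 401. -434.    3.]
 [ 389. -325.    3.]]
[[362.48803979   0.         280.71680487]
 [  0.         362.48803979 206.40814454]
 [  0.           0.           1.        ]] [[ 2.90031347e-01 -9.12877601e-01 -2.87291322e-01  2.55468203e+02]
 [-9.57016486e-01 -2.77006812e-01 -8.59457434e-02 -5.74985610e+02]
 [-1.12370919e-03  2.99869491e-01 -9.53979573e-01  3.73778000e+02]
 [ 0.00000000e+00  0.00000000e+00  0.00000000e+00  1.00000000e+00]]
at [ 181.5 -597.7  247.7] rot [-3.14  -0.     0.295] shift cm [ 35.46 -12.6    9.78] dist 38.9 turn z 0.311 open 1.002
```

Call:
apply_moves(
  series="3.5 -1.25 0.98 0 0 0 -1;3.5 -1.25 0.98 0 0 0 -1;3.5 -1.25 0.98 0 0 0 -1;3.5 -1.25 0.98 0 0 0 -1;3.5 -1.25 0.98 0 0 0 -1;3.5 -1.25 0.98 0 0 0 -1;3.5 -1.25 0.98 0 0 0 -1;3.5 -1.25 0.98 0 0 0 -1;3.5 -1.25 0.98 0 0 0 -1;3.5 -1.25 0.98 0 0 0 -1",
  squeeze=60,
)

```text
clock: 0.93
eef_pos: [481.3, -375.2, 149.6]
tcp_rot: [-3.141, 0.0, 0.295]
contact_force: [1.6, -1.0, -0.5]
opening: 0.999
```

Call:
apply_moves(
  series="0 0 0 0 0 0.1 -1;0 0 0 0 0 0.1 -1;0 0 0 0 0 0.1 -1;0 0 0 0 0 0.01 -1;0 0 0 0 0 0 -1;0 0 0 0 0 0 -1;0 0 0 0 0 0 -1;0 0 0 0 0 0 -1;0 0 0 0 0 0 -1;0 0 0 0 0 0 -1",
)

```text
clock: 1.77
eef_pos: [480.1, -376.9, 150.3]
tcp_rot: [3.142, -0.0, -0.015]
contact_force: [-0.0, 0.4, 0.1]
opening: 1.001
```

Run:
```python
from h import *
import pickle
i=r.camera_info("wrist");f=r.grab_frame("wrist");cv2.imwrite("pics/w1.png",f);pickle.dump((f,i),open("w1.pkl","wb"))
to(484.1,-374,25,-.016)
```

```text
at [ 480.1 -376.8  150.3] rot [ 3.142 -0.    -0.015] shift cm [ 0.39 -0.29 12.53] dist 12.5 turn z 0.001 open 1.0
```

View pics/w1.png

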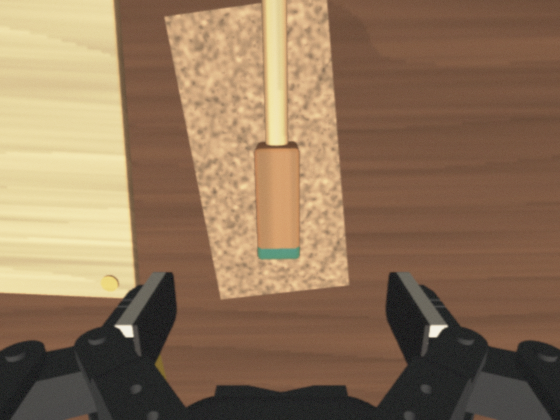

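The wrist view shows the handle top at (256–300, 143–259) and the rod running up to (275,0). The board's near corner is at (130,297).

Run:
```python
from h import *
import pickle
f,i=pickle.load(open("w1.pkl","rb"))
P=lambda u,v,z: ray("wrist",(u,v),z,i)
print([np.round(P(*q,41),1) for q in((277,144),(279,258),(256,200),(300,200))])
a,b=P(274.5,5,30),P(276.5,138,30);print(a,b,np.arctan2(*(a-b)[[1,0]]))
print("board corner",P(132,297,12))
H=P(278,201,41);print(H);to(H[0],H[1],25,-.016)
```

```text
[array([ 525.6, -374.6,   41. ]), array([ 444.8, -374.5,   41. ]), array([ 488.2, -359.7,   41. ]), array([ 487.7, -389.5,   41. ])]
[ 608.04204293 -374.491083     30.        ] [ 528.17681887 -374.19856727   30.        ] -0.003662600599168321
board corner [ 397.32860551 -251.57894324   12.        ]
[ 487.2173523  -374.56457636   41.        ]
at [ 480.1 -376.8  150.3] rot [ 3.142 -0.    -0.015] shift cm [ 0.71 -0.24 12.53] dist 12.6 turn z 0.001 open 1.0
```

Call:
apply_moves(
  series="0.5 -0.23 0 0 0 -0.01 -1;0 0 2 0 0 0 -1;0 0 3 0 0 0 -1;0 0 3 0 0 0 -1;0 0 2.5 0 0 0 -1;0 0 1.5 0 0 0 -1;0 0 0.5 0 0 0 -1;0 0 0 0 0 0 -1;0 0 0 0 0 0 1;0 0 0 0 0 0 1",
)

```text
clock: 2.65
eef_pos: [486.1, -375.1, 26.6]
tcp_rot: [3.14, -0.002, -0.005]
contact_force: [0.2, -0.0, -0.2]
opening: 0.75
```

Call:
apply_moves(
  series="0 0 0 0 0 0 1;0 0 0 0 0 0 1;0 0 0 0 0 0 1;0 0 0 0 0 0 1;0 0 0 0 0 0 1;0 0 0 0 0 0 1;0 0 0 0 0 0 1;0 0 -0.5 0 0 0 1;0 0 -1.5 0 0 0 1;0 0 -1.5 0 0 0 1",
)

```text
clock: 3.48
eef_pos: [484.5, -374.0, 60.3]
tcp_rot: [-3.14, 0.002, -0.005]
contact_force: [0.4, 0.3, -1.6]
opening: 0.346
```

Call:
apply_moves(
  series="0 0 -0.7 0 0 -0.116 1;0 0 -0.7 0 0 -0.116 1;0 0 -0.7 0 0 -0.116 1;0 0 -0.7 0 0 -0.116 1;0 0 -0.7 0 0 -0.116 1;0 0 -0.7 0 0 -0.116 1;0 0 -0.7 0 0 -0.116 1;0 0 -0.7 0 0 -0.116 1;0 0 -0.7 0 0 -0.116 1;0 0 -0.7 0 0 -0.116 1",
)

```text
clock: 4.32
eef_pos: [485.0, -374.4, 130.8]
tcp_rot: [-3.141, -0.0, 1.161]
contact_force: [0.2, -0.9, -1.5]
opening: 0.344
```

Call:
apply_moves(
  series="0 0 0 0 0 -0.116 1;0 0 0 0 0 -0.116 1;0 0 0 0 0 -0.116 1;2.4 0.5 0 0 0 0 1;2.4 0.5 0 0 0 0 1;2.4 0.5 0 0 0 0 1;2.4 0.5 0 0 0 0 1;2.4 0.5 0 0 0 0 1;2.2 0.4 0 0 0 0 1;0 0 0 0 0 0 1",
)

```text
clock: 5.15
eef_pos: [524.1, -231.5, 130.4]
tcp_rot: [-3.141, -0.001, 1.505]
contact_force: [-0.1, 0.6, -1.7]
opening: 0.339
```

Call:
apply_moves(
  series="0 0 0 0 0 0 1;0 0 0 0 0 0 1;0 0 0 0 0 0 1;0 0 0 0 0 0 1;0 0 0 0 0 0 1;0 0 0 0 0 0 1;0 0 0 0 0 0 1;0 0 0 0 0 0 1;0 0 0 0 0 0 1;0 0 0 0 0 0 1",
)

```text
clock: 5.98
eef_pos: [523.8, -234.9, 130.3]
tcp_rot: [-3.142, -0.0, 1.503]
contact_force: [-0.6, 1.0, -0.5]
opening: 0.344
```

Run:
```python
from h import *
import pickle
i=r.camera_info("wrist");f=r.grab_frame("wrist");cv2.imwrite("pics/w2.png",f);pickle.dump((f,i),open("w2.pkl","wb"))
to(614,-215,34,1.503)
```

```text
at [ 523.8 -234.8  130.3] rot [-3.142 -0.     1.503] shift cm [2.59 8.87 9.63] dist 13.3 turn z -0.0 open 0.344
```

View pics/w2.png

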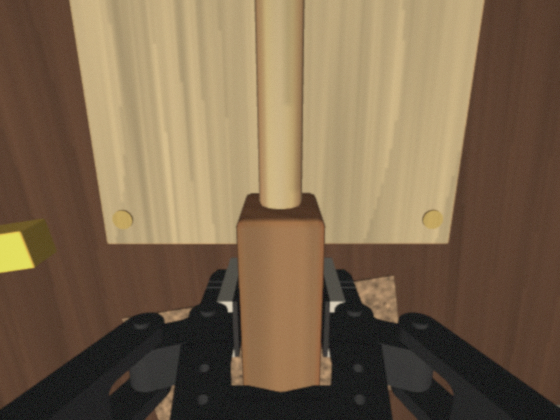

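The wrist view shows the board's near edge level at row 243 (columns 107–449) and the rod upright at column 280. So yaw is matched. Next I compute the board's frame from these corners.

Run:
```python
from h import *
import pickle
f,i=pickle.load(open("w2.pkl","rb"))
P=lambda u,v,z: ray("wrist",(u,v),z,i)[:2]
L,R=P(107,243,12),P(449,243,12);print(L,R,np.linalg.norm(L-R))
e=(R-L)/np.linalg.norm(R-L);yw=np.arctan2(e[0],-e[1]);yw=np.arctan2(e[1],e[0])+np.pi/2;print("yaw",yw)
a,b=P(70,0,12),P(484,0,12);print(np.linalg.norm(a-b),np.arctan2(*(a-L)[::-1]),np.arctan2(*(b-R)[::-1]))
x=np.array([np.cos(yw),np.sin(yw)]);o=(L+R)/2+260*x;print("origin",o)
for u in(258,302):print("rod edge",P(u,190,125))
```

```text
[ 395.89013024 -253.72722889] [ 644.98608328 -270.8781486 ] 249.685698162618
yaw 1.5020521583944308
248.16976947722463 1.498970373445368 1.5085810518998821
origin [538.29751624  -2.91679573]
rod edge [ 518.65135723 -191.99501575]
rod edge [ 535.10073408 -193.12651492]
```

Call:
apply_moves(
  series="0.4 1.5 0 0 0 0 1;0.6 2.4 0 0 0 0 1;0.6 2.4 0 0 0 0 1;0.6 2.5 0 0 0 0 1;0 0 2 0 0 0 1;0 0 2.5 0 0 0 1;0 0 2.5 0 0 0 1;0 0 1.6 0 0 0 1;0 0 0.7 0 0 0 1;0 0 0.2 0 0 0 1",
)

```text
clock: 6.87
eef_pos: [612.3, -218.4, 35.2]
tcp_rot: [-3.139, -0.001, 1.503]
contact_force: [-13.8, 5.9, 24.6]
opening: 0.34
```

Call:
apply_moves(
  series="0 0 0 0 0 0 1;0 0 0 0 0 0 1;0 0 0 0 0 0 1;0 0 0 0 0 0 1;0 0 0 0 0 0 1;0 0 0 0 0 0 1;0 0 0 0 0 0 1;0 0 0 0 0 0 1;0 0 0 0 0 0 1;0 0 0 0 0 0 1",
)

```text
clock: 7.7
eef_pos: [613.1, -218.9, 35.3]
tcp_rot: [-3.142, 0.0, 1.503]
contact_force: [0.1, -0.5, -2.1]
opening: 0.34
```

```bash
cat >> h.py <<'E'
YW=1.5025;O=np.array([538.3,-3.5])
def loc(p=None):
    p=r.sense()["eef_pos"] if p is None else p
    d=np.array(p)[:2]-O;return np.round([d[0]*np.cos(YW)+d[1]*np.sin(YW),-d[0]*np.sin(YW)+d[1]*np.cos(YW)],1)
E
python3 - <<'E'
from h import *
print(loc());s=r.sense();print(s["eef_pos"],s["tcp_rot"],s["contact_force"],s["opening"])
f=r.grab_frame("scene");x=f[150:300,140:360];cv2.imwrite("pics/s1.png",cv2.resize(x,None,fx=3.5,fy=3.5,interpolation=cv2.INTER_CUBIC))
E
```

```text
[-209.8  -89.3]
[ 613.07706051 -218.86982608   35.26848041] [-3.14157659e+00  6.77887785e-06  1.50281758e+00] [ 0.06051306 -0.53409377 -2.09290372] 0.33993715476744407
```

View pics/s1.png

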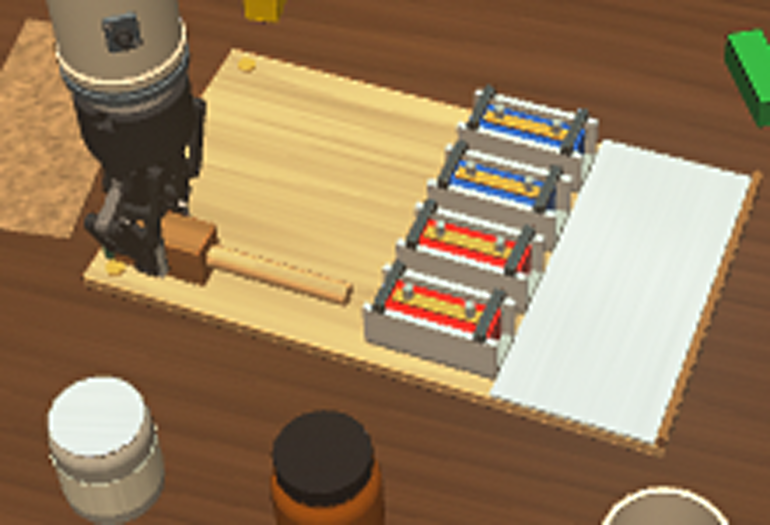

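The scene crop shows the rod tip at (348,292), in line with mould 0's near mouth at (375,310). The handle is level just above the bed. Now I push.

Call:
apply_moves(
  series="0.8 0.03 0 0 0 0 1;0.9 0.04 0 0 0 0 1;0.9 0 0 0 0 0 1;0.9 0 0 0 0 0 1;0.9 0 0 0 0 0 1;0.9 0 0 0 0 0 1;0.9 0 0 0 0 0 1;0.9 0 0 0 0 0 1;0.9 0 0 0 0 0 1;0.9 0 0 0 0 0 1",
)

```text
clock: 8.58
eef_pos: [620.0, -129.7, 35.5]
tcp_rot: [3.141, 0.001, 1.504]
contact_force: [-0.4, -6.0, -1.4]
opening: 0.338
```

Call:
apply_moves(
  series="0.9 0 0 0 0 0 1;0.9 0 0 0 0 0 1;0.8 0 0 0 0 0 1;0.5 0 0 0 0 0 1;0 0 0 0 0 0 1;0 0 0 0 0 0 1;0 0 0 0 0 0 1;0 0 0 0 0 0 1;0 0 0 0 0 0 1;0 0 0 0 0 0 1",
)

```text
clock: 9.42
eef_pos: [621.9, -99.5, 35.2]
tcp_rot: [-3.142, -0.0, 1.502]
contact_force: [0.2, -1.4, -1.3]
opening: 0.342
```

Run:
```python
from h import *
print(loc());s=r.sense();print(s["eef_pos"],s["tcp_rot"],s["contact_force"],s["opening"])
f=r.grab_frame("top");c=big(mask(f,(165,60,100),(180,255,255),(170,160,300,280))|mask(f,(0,120,60),(8,255,255),(170,160,300,280)),3)
for q in c: R=rectw("top",q,44);print(R,loc(R[0]))
f=r.grab_frame("scene");x=f[150:300,140:360];cv2.imwrite("pics/s2.png",cv2.resize(x,None,fx=3.5,fy=3.5,interpolation=cv2.INTER_CUBIC))
```

```text
[-90.1 -89.9]
[621.8903108  -99.52050924  35.2422636 ] [-3.14157564e+00 -3.53072440e-06  1.50225954e+00] [ 0.15582604 -1.40106926 -1.3183051 ] 0.3422843503862393
((633.2053833007812, 83.2147445678711), (76.37853240966797, 28.5549373626709), 86.23485565185547) [ 93.  -88.8]
((578.7990112304688, 1.528238296508789), (51.10901641845703, 8.549270629882812), 85.818359375) [  7.8 -40.1]
((558.7124633789062, 3.1099605560302734), (48.53048324584961, 8.831831932067871), 85.55329132080078) [  8.  -19.9]
```

View pics/s2.png

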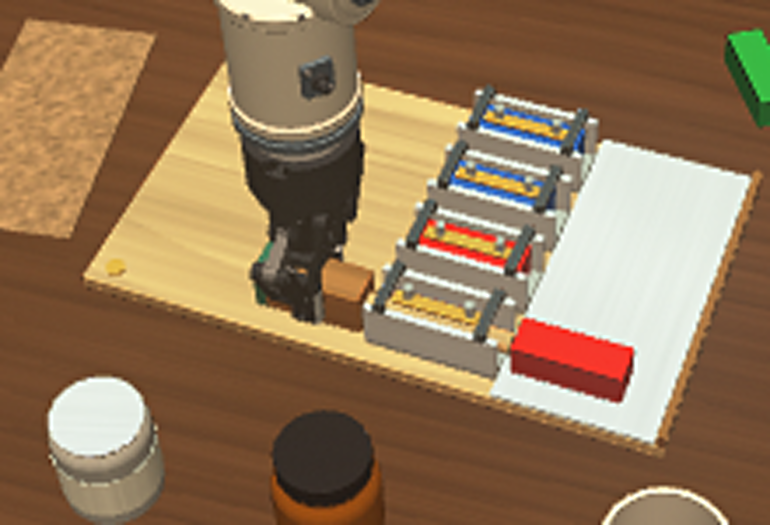

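Block 0 is out, at local x 93 mm. Now mould 1.

Call:
apply_moves(
  series="-2 0 0 0 0 0 1;-3.5 0 0 0 0 0 1;-4 0 0 0 0 0 1;-2.5 0 0 0 0 0 1;0 0 0 0 0 0 1;0 -2 0 0 0 0 1;0 -2.5 0 0 0 0 1;0 -1.5 0 0 0 0 1;0 0 0 0 0 0 1;0 0 0 0 0 0 1",
)

```text
clock: 10.35
eef_pos: [553.7, -214.6, 35.6]
tcp_rot: [3.141, -0.0, 1.502]
contact_force: [0.7, -0.1, -1.0]
opening: 0.341
```

Call:
apply_moves(
  series="0 0 0 0 0 0 1;0 0 0 0 0 0 1;0.8 0 0 0 0 0 1;0.9 0 0 0 0 0 1;0.9 0 0 0 0 0 1;0.9 0 0 0 0 0 1;0.9 0 0 0 0 0 1;0.9 0 0 0 0 0 1;0.9 0 0 0 0 0 1;0.9 0 0 0 0 0 1",
)

```text
clock: 11.18
eef_pos: [559.0, -143.4, 35.4]
tcp_rot: [3.141, 0.001, 1.504]
contact_force: [-0.2, -6.8, -1.7]
opening: 0.34
```

Call:
apply_moves(
  series="0.9 0 0 0 0 0 1;0.9 0 0 0 0 0 1;0.9 0 0 0 0 0 1;0.9 0 0 0 0 0 1;0.8 0 0 0 0 0 1;0.5 0 0 0 0 0 1;0 0 0 0 0 0 1;0 0 0 0 0 0 1;0 0 0 0 0 0 1;0 0 0 0 0 0 1",
)

```text
clock: 12.02
eef_pos: [562.1, -95.3, 35.3]
tcp_rot: [-3.142, 0.0, 1.503]
contact_force: [0.6, 0.8, -1.1]
opening: 0.343
```

```bash
cat >> h.py <<'E'
def rep():
    s=r.sense();print(round(s["clock"],1),loc(),np.round(s["eef_pos"],1),np.round(s["tcp_rot"],3),np.round(s["contact_force"],1),round(s["opening"],3))
    f=r.grab_frame("top");ro=(165,155,240,290)
    for nm,m in(("red",mask(f,(165,60,60),(180,255,255),ro)|mask(f,(0,120,60),(8,255,255),ro)),("blue",mask(f,(100,90,60),(125,255,255),ro))):
        for q in big(m,3):
            if cv2.contourArea(q)<60: continue
            R=rectw("top",q,44);print(nm,np.round(R[0],1),np.round(R[1]),round(R[2],1),"loc",loc(R[0]))
    return f
E
python3 -c "
from h import *
rep()"
```

```text
12.0 [-90. -30.] [562.1 -95.3  35.3] [-3.142  0.     1.503] [ 0.6  0.8 -1.1] 0.343
red [633.2  83.2] [76. 29.] 86.2 loc [ 93.  -88.8]
red [573.6  87.6] [78. 28.] 86.2 loc [ 93.3 -29. ]
```

Mould 2.

Call:
apply_moves(
  series="-2 0 0 0 0 0 1;-3.5 0 0 0 0 0 1;-4 0 0 0 0 0 1;-2.5 0 0 0 0 0 1;0 0 0 0 0 0 1;0 -2 0 0 0 0 1;0 -2.5 0 0 0 0 1;0 -1.5 0 0 0 0 1;0 0 0 0 0 0 1;0 0 0 0 0 0 1",
)

```text
clock: 12.9
eef_pos: [493.7, -210.8, 35.5]
tcp_rot: [3.141, -0.0, 1.502]
contact_force: [0.4, -0.5, -0.5]
opening: 0.344
```

Call:
apply_moves(
  series="0 0 0 0 0 0 1;0 0 0 0 0 0 1;0.8 0 0 0 0 0 1;0.9 0 0 0 0 0 1;0.9 0 0 0 0 0 1;0.9 0 0 0 0 0 1;0.9 0 0 0 0 0 1;0.9 0 0 0 0 0 1;0.9 0 0 0 0 0 1;0.9 0 0 0 0 0 1",
)

```text
clock: 13.73
eef_pos: [499.2, -139.2, 35.4]
tcp_rot: [3.141, 0.001, 1.504]
contact_force: [-0.1, -6.1, -1.4]
opening: 0.339
```

Call:
apply_moves(
  series="0.9 0 0 0 0 0 1;0.9 0 0 0 0 0 1;0.9 0 0 0 0 0 1;0.9 0 0 0 0 0 1;0.8 0 0 0 0 0 1;0.5 0 0 0 0 0 1;0 0 0 0 0 0 1;0 0 0 0 0 0 1;0 0 0 0 0 0 1;0 0 0 0 0 0 1",
)

```text
clock: 14.57
eef_pos: [502.2, -91.3, 35.3]
tcp_rot: [3.142, -0.0, 1.502]
contact_force: [0.7, -0.1, -2.1]
opening: 0.345
```

```bash
python3 -c "
from h import *
rep()"
```

```text
14.6 [-90.  30.] [502.2 -91.3  35.3] [ 3.142 -0.     1.502] [ 0.7 -0.1 -2.1] 0.345
red [633.2  83.2] [76. 29.] 86.2 loc [ 93.  -88.8]
red [573.6  87.7] [78. 28.] 86.2 loc [ 93.4 -29. ]
blue [514.   91.3] [77. 26.] 86.0 loc [93.  30.7]
```

Mould 3.

Call:
apply_moves(
  series="-2 0 0 0 0 0 1;-3.5 0 0 0 0 0 1;-4 0 0 0 0 0 1;-2.5 0 0 0 0 0 1;0 0 0 0 0 0 1;0 -2 0 0 0 0 1;0 -2.5 0 0 0 0 1;0 -1.5 0 0 0 0 1;0 0 0 0 0 0 1;0 0 0 0 0 0 1",
)

```text
clock: 15.45
eef_pos: [433.7, -206.8, 35.5]
tcp_rot: [3.142, -0.0, 1.502]
contact_force: [1.4, 0.0, -1.3]
opening: 0.341
```

Call:
apply_moves(
  series="0 0 0 0 0 0 1;0 0 0 0 0 0 1;0.8 0 0 0 0 0 1;0.9 0 0 0 0 0 1;0.9 0 0 0 0 0 1;0.9 0 0 0 0 0 1;0.9 0 0 0 0 0 1;0.9 0 0 0 0 0 1;0.9 0 0 0 0 0 1;0.9 0 0 0 0 0 1",
)

```text
clock: 16.28
eef_pos: [439.4, -135.1, 35.4]
tcp_rot: [3.141, 0.001, 1.504]
contact_force: [-0.4, -5.7, -0.7]
opening: 0.346
```

Call:
apply_moves(
  series="0.9 0 0 0 0 0 1;0.9 0 0 0 0 0 1;0.9 0 0 0 0 0 1;0.9 0 0 0 0 0 1;0.8 0 0 0 0 0 1;0.5 0 0 0 0 0 1;0 0 0 0 0 0 1;0 0 0 0 0 0 1;0 0 0 0 0 0 1;0 0 0 0 0 0 1",
)

```text
clock: 17.12
eef_pos: [442.4, -87.2, 35.3]
tcp_rot: [3.142, 0.0, 1.502]
contact_force: [0.6, 0.6, -1.2]
opening: 0.34
```

```bash
python3 -c "
from h import *
rep()"
```

```text
17.1 [-90.  90.] [442.4 -87.2  35.3] [3.142 0.    1.502] [ 0.6  0.6 -1.2] 0.34
red [633.2  83.2] [76. 29.] 86.2 loc [ 93.  -88.8]
red [573.6  87.7] [78. 28.] 86.2 loc [ 93.4 -29. ]
blue [454.6  94.9] [77. 26.] 88.4 loc [92.5 90.2]
blue [514.   91.3] [77. 26.] 86.0 loc [92.9 30.7]
```

All four are out, at local x about 93 mm. Now I lay the stick back on its mat.

Call:
apply_moves(
  series="-2 0 0 0 0 0 1;-3.5 0 0 0 0 0 1;-4 0 0 0 0 0 1;-3 0 0 0 0 0 1;0 0 -1.5 0 0 0 1;0 0 -2.5 0 0 0 1;0 0 -2.5 0 0 0 1;0 0 -2 0 0 0 1;0 0 -1 0 0 0 1;0 0 0 0 0 0 1",
)

```text
clock: 18.0
eef_pos: [435.0, -212.5, 132.2]
tcp_rot: [3.138, 0.001, 1.502]
contact_force: [0.5, -0.5, -2.4]
opening: 0.341
```

Call:
apply_moves(
  series="-1.5 0.6 0 0 0 0 1;-3 1.2 0 0 0 0 1;-3 1.2 0 0 0 0 1;-3 1.2 0 0 0 0 1;-3 1.2 0 0 0 0 1;-1.8 0.8 0 0 0 0 1;0 0 0 0 0 0.11 1;0 0 0 0 0 0.11 1;0 0 0 0 0 0.11 1;0 0 0 0 0 0.11 1",
)

```text
clock: 18.83
eef_pos: [484.5, -369.0, 127.8]
tcp_rot: [-3.139, -0.0, 1.057]
contact_force: [0.7, -0.9, -0.6]
opening: 0.343
```

Call:
apply_moves(
  series="0 0 0 0 0 0.11 1;0 0 0 0 0 0.11 1;0 0 0 0 0 0.11 1;0 0 0 0 0 0.11 1;0 0 0 0 0 0.11 1;0 0 0 0 0 0.11 1;0 0 0 0 0 0.11 1;0 0 0 0 0 0.11 1;0 0 0 0 0 0.11 1;0 0 0 0 0 0 1",
)

```text
clock: 19.67
eef_pos: [484.7, -368.8, 128.2]
tcp_rot: [-3.14, 0.002, 0.068]
contact_force: [-0.6, -0.6, -0.6]
opening: 0.342
```

Run:
```python
from h import *
f=rep();to(487,-373,26)
cv2.imwrite("pics/t2.png",cv2.resize(f,(800,600)))
```

```text
19.7 [-368.1   28.6] [ 484.7 -368.8  128.2] [-3.14e+00  2.00e-03  6.80e-02] [-0.6 -0.6 -0.6] 0.342
red [633.2  83.2] [76. 29.] 86.2 loc [ 93.  -88.8]
red [573.6  87.7] [78. 28.] 86.2 loc [ 93.4 -29. ]
blue [454.6  94.9] [77. 26.] 88.4 loc [92.5 90.2]
blue [514.   91.3] [77. 26.] 86.0 loc [92.9 30.7]
at [ 484.7 -368.8  128.4] rot [-3.14e+00  2.00e-03  7.50e-02] shift cm [ 0.21  0.45 10.24] dist 10.3 turn z None open 0.343
```

View pics/t2.png

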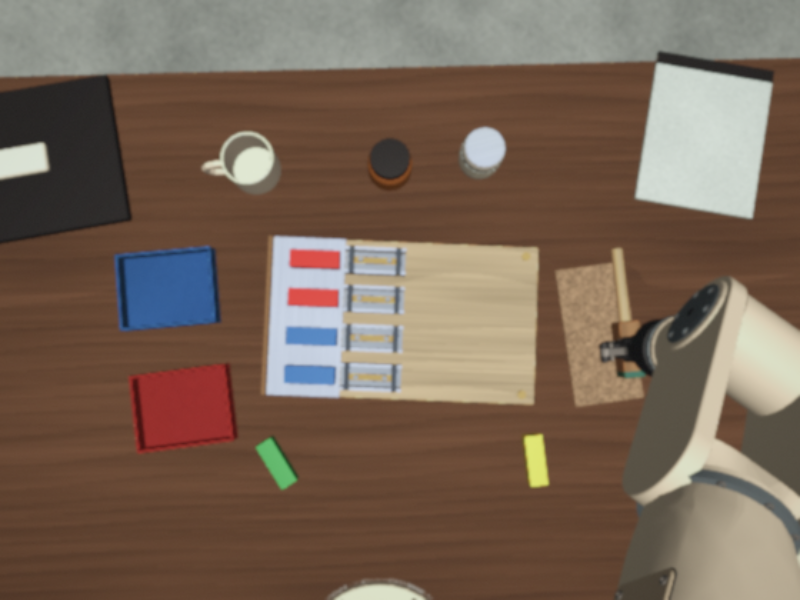

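The top view shows all four blocks on the plate. The red tray was knocked, from (157,405) to (183,407), and the blue tray hasn't moved. The stick is over the mat, so I lower and release it.

Call:
apply_moves(
  series="0 0 1.5 0 0 0 1;0 0 2.5 0 0 0 1;0 0 2.5 0 0 0 1;0 0 2 0 0 0 1;0 0 1 0 0 0 1;0 0 0.5 0 0 0 1;0 0 0.2 0 0 0 1;0 0 0 0 0 0 1;0 0 0 0 0 0 1;0 0 0 0 0 0 1",
)

```text
clock: 20.55
eef_pos: [486.0, -369.1, 29.4]
tcp_rot: [3.14, -0.001, 0.073]
contact_force: [-0.0, 0.8, -1.7]
opening: 0.343
```

Call:
apply_moves(
  series="0 0 0 0 0 0 0.2;0 0 0 0 0 0 -0.2;0 0 0 0 0 0 -0.5;0 0 0 0 0 0 -0.8;0 0 0 0 0 0 -0.8;0 0 0 0 0 0 -0.8;0 0 -1 0 0 0 -0.8;0 0 -3 0 0 0 -0.8;0 0 -4 0 0 0 -0.8;0 0 -4 0 0 0 -0.8",
)

```text
clock: 21.38
eef_pos: [484.6, -368.0, 149.4]
tcp_rot: [-3.14, 0.002, 0.073]
contact_force: [1.0, -1.2, 0.5]
opening: 0.901
```

Run:
```python
from h import *
s=r.sense();print(np.round(s["eef_pos"],1),s["tcp_rot"],s["opening"])
i=r.camera_info("wrist");f=r.grab_frame("wrist");cv2.imwrite("pics/w3.png",f)
T="top";g=r.grab_frame(T)
for nm,lo,hi in(("red",(0,150,40),(8,255,255)),("blue",(100,120,40),(125,255,255))):
    c=big(mask(g,lo,hi,(60,160,175,330)))[0]; R=rectw(T,c,35);print(nm,R);print(cv2.boxPoints(R))
```

```text
[ 484.6 -368.   149.4] [-3.14012590e+00  1.67049290e-03  7.28260943e-02] 0.9007291728387489
red ((408.596923828125, 293.11029052734375), (122.3520278930664, 158.41729736328125), 5.841763496398926)
[[339.67664 365.681  ]
 [355.8006  208.08641]
 [477.5172  220.53958]
 [461.39325 378.13416]]
blue ((594.3850708007812, 315.3341369628906), (118.536865234375, 153.02679443359375), 3.5110323429107666)
[[530.5422  388.07428]
 [539.91364 235.33472]
 [658.22797 242.594  ]
 [648.8565  395.33356]]
```

View pics/w3.png

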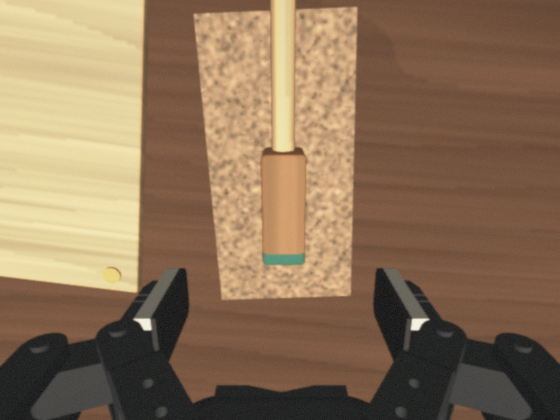

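The stick lies flat on its mat, with the handle at (284,207) well inside the cork. Correcting for the visible outer wall, the red tray centre is about (407,297) with yaw 0.102. The blue tray is at (594,317) with yaw 0.061. Next, the first red block.

Call:
apply_moves(
  series="1.52 -3.66 0 0 0 0 -0.5;1.52 -3.66 0 0 0 0 -0.08;1.52 -3.66 0 0 0 0 -0.08;1.52 -3.66 0 0 0 0 -0.08;1.52 -3.66 0 0 0 0 -0.08;1.52 -3.66 0 0 0 0 -0.08;1.52 -3.66 0 0 0 0 -0.08;1.52 -3.66 0 0 0 0 -0.08;1.52 -3.66 0 0 0 0 -0.08;1.52 -3.66 0 0 0 0 -0.08",
)

```text
clock: 22.32
eef_pos: [610.6, 9.6, 148.7]
tcp_rot: [3.142, -0.0, 0.073]
contact_force: [1.2, -0.2, 0.7]
opening: 0.541
```

Call:
apply_moves(
  series="1.5 -3.7 0 0 0 0 -0.08;1.5 -3.7 0 0 0 0 -0.08;0 0 0 0 0 -0.11 -0.08;0 0 0 0 0 -0.11 -0.08;0 0 0 0 0 -0.11 -0.08;0 0 0 0 0 -0.11 -0.08;0 0 0 0 0 -0.11 -0.08;0 0 0 0 0 -0.11 -0.08;0 0 0 0 0 -0.11 -0.08;0 0 0 0 0 -0.11 -0.08",
)

```text
clock: 23.15
eef_pos: [634.7, 83.6, 148.6]
tcp_rot: [3.142, -0.0, 0.958]
contact_force: [-0.0, -0.5, -1.1]
opening: 0.539
```

Call:
apply_moves(
  series="0 0 0 0 0 -0.11 -0.08;0 0 0 0 0 -0.11 -0.08;0 0 0 0 0 -0.11 -0.08;0 0 0 0 0 -0.11 -0.08;0 0 0 0 0 -0.11 -0.08;0 0 0 0 0 0 -0.08;0 0 0 0 0 0 -0.08;0 0 0 0 0 0 -0.08;0 0 0 0 0 0 -0.08;0 0 0 0 0 0 -0.08",
)

```text
clock: 23.98
eef_pos: [634.8, 83.6, 148.3]
tcp_rot: [3.142, -0.0, 1.501]
contact_force: [0.4, -0.5, -0.2]
opening: 0.542
```

Run:
```python
from h import *
to(634,83.7,38,1.502)
i=r.camera_info("wrist");f=r.grab_frame("wrist");cv2.imwrite("pics/w4.png",f)
for nm,m in(("red",mask(f,(165,90,60),(180,255,255))|mask(f,(0,120,60),(8,255,255))),("blue",mask(f,(100,110,60),(125,255,255)))):
    for q in big(m,3):
        if cv2.contourArea(q)>600:
            R=rectw("wrist",q,44,i);print(nm,np.round(R[0],1),np.round(R[1]),round(R[2],1),loc(R[0]))
```

```text
at [634.8  83.6 148.3] rot [ 3.142 -0.     1.501] shift cm [ 1.000e-02 -8.000e-02  1.103e+01] dist 11.0 turn z -0.001 open 0.542
red [575.5  89.7] [81. 32.] 86.0 [ 95.6 -30.7]
red [633.3  86.1] [80. 27.] 86.0 [ 95.8 -88.7]
blue [518.7  93.7] [81. 37.] 86.3 [95.7 26.2]
blue [461.9  97.4] [80. 44.] 86.0 [95.5 83.1]
```

View pics/w4.png

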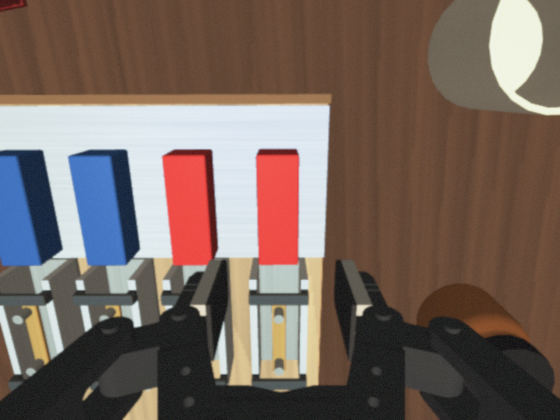

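The wrist view shows red0 at (278,207), between the finger lines, with about a finger's width of clearance to the next block at (190,207). The mug (right) is clear. Descend and grip.

Call:
apply_moves(
  series="0.1 -0.1 1 0 0 0 -0.08;0 0 2.5 0 0 0 -0.08;0 0 2.5 0 0 0 -0.08;0 0 2.5 0 0 0 -0.08;0 0 1.5 0 0 0 -0.08;0 0 0.8 0 0 0 -0.08;0 0 0.2 0 0 0 -0.08;0 0 0 0 0 0 -0.08;0 0 0 0 0 0 0.5;0 0 0 0 0 0 1",
)

```text
clock: 24.87
eef_pos: [635.0, 84.8, 39.8]
tcp_rot: [3.139, -0.0, 1.503]
contact_force: [1.2, -0.2, -0.1]
opening: 0.315
```

Call:
apply_moves(
  series="0 0 0 0 0 0 1;0 0 0 0 0 0 1;0 0 0 0 0 0 1;0 0 0 0 0 0 1;0 0 -1 0 0 0 1;0 0 -2 0 0 0 1;0 0 -3 0 0 0 1;0 0 -3 0 0 0 1;0 0 -2 0 0 0 1;0 0 0 0 0 0 1",
)

```text
clock: 25.7
eef_pos: [636.6, 85.0, 153.9]
tcp_rot: [3.134, -0.002, 1.503]
contact_force: [0.8, -0.2, -0.4]
opening: 0.316
```

Run:
```python
from h import *
rep()
yw=0.102;c=np.array([407,297.]);ty=np.array([-np.sin(yw),np.cos(yw)])
for k in(29,-29): p=c+k*ty;print(p);to(p[0],p[1],29,yw)
```

```text
25.7 [ 95. -92.] [636.6  85.  153.9] [ 3.134e+00 -2.000e-03  1.503e+00] [ 0.8 -0.2 -0.4] 0.316
red [574.8 105.5] [42. 29.] 88.4 loc [111.2 -29. ]
[404.0471265  325.84927275]
at [635.4  84.8 151.5] rot [ 3.137e+00 -1.000e-03  1.503e+00] shift cm [ 22.46 -24.79  12.15] dist 35.6 turn z 1.401 open 0.317
[409.9528735  268.15072725]
at [635.4  84.8 151.5] rot [ 3.137e+00 -1.000e-03  1.503e+00] shift cm [ 16.74 -23.8   12.15] dist 31.5 turn z 1.401 open 0.317
```

Call:
apply_moves(
  series="2.24 -2.48 0 0 0 0 1;2.24 -2.48 0 0 0 0 1;2.24 -2.48 0 0 0 0 1;2.24 -2.48 0 0 0 0 1;2.24 -2.48 0 0 0 0 1;2.24 -2.48 0 0 0 0 1;2.24 -2.48 0 0 0 0 1;2.24 -2.48 0 0 0 0 1;2.24 -2.48 0 0 0 0 1;2.24 -2.48 0 0 0 0 1",
)

```text
clock: 26.58
eef_pos: [399.7, 325.3, 147.4]
tcp_rot: [-3.14, 0.001, 1.503]
contact_force: [0.8, 0.8, -0.4]
opening: 0.316
```

Call:
apply_moves(
  series="0 0 0 0 0 0.117 1;0 0 0 0 0 0.117 1;0 0 0.6 0 0 0.117 1;0 0 0.6 0 0 0.117 1;0 0 0.6 0 0 0.117 1;0 0 0.6 0 0 0.117 1;0 0 0.6 0 0 0.117 1;0 0 0.6 0 0 0.117 1;0 0 0.6 0 0 0.117 1;0 0 0.6 0 0 0.117 1",
)

```text
clock: 27.42
eef_pos: [400.8, 324.3, 99.0]
tcp_rot: [3.141, 0.002, 0.327]
contact_force: [-0.4, -0.7, -1.2]
opening: 0.313
```

Call:
apply_moves(
  series="0 0 0 0 0 0.117 1;0 0 0 0 0 0.113 1;0 0 0 0 0 0 1;0 0 0 0 0 0 1;0 0 0 0 0 0 1;0 0 0 0 0 0 1;0 0 0 0 0 0 1;0 0 0 0 0 0 1;0 0 0 0 0 0 1;0 0 0 0 0 0 1",
)

```text
clock: 28.25
eef_pos: [401.7, 325.0, 100.3]
tcp_rot: [-3.142, -0.0, 0.103]
contact_force: [-0.3, 0.3, -0.5]
opening: 0.314
```

Run:
```python
from h import *
to(404,325.8,29,.102)
f=r.grab_frame("top");g=r.grab_frame("scene")
x=np.hstack([cv2.resize(f[150:340,60:210],(390,494)),cv2.resize(g[170:330,350:480],(401,494))]);cv2.imwrite("pics/p1.png",x)
```

```text
at [401.7 325.  100.3] rot [-3.142 -0.     0.103] shift cm [ 0.24 -0.06  7.13] dist 7.1 turn z 0.001 open 0.314
```

View pics/p1.png

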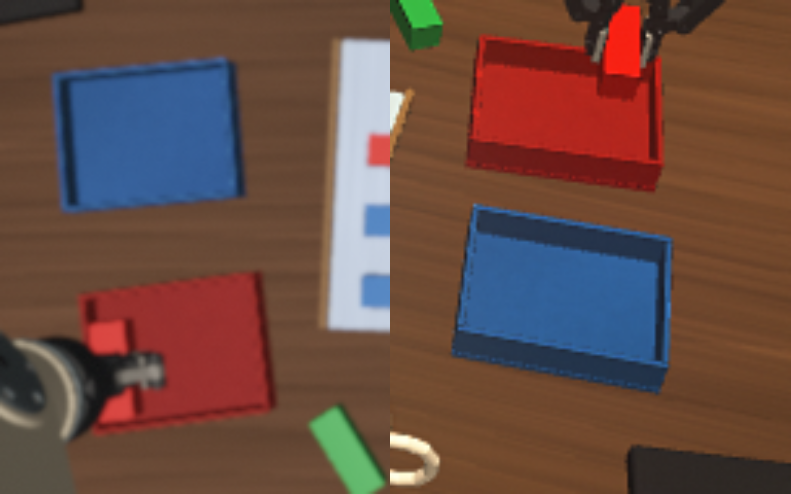

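The top view (left half) shows the block over the outer half of the red tray, with its long axis across it. The scene view (right half) agrees. Lower and release.

Call:
apply_moves(
  series="0.2 0 1 0 0 0 1;0 0 2 0 0 0 1;0 0 2 0 0 0 1;0 0 1.3 0 0 0 1;0 0 0.6 0 0 0 1;0 0 0.2 0 0 0 1;0 0 0 0 0 0 1;0 0 0 0 0 0 1;0 0 0 0 0 0 1;0 0 0 0 0 0 1",
)

```text
clock: 29.18
eef_pos: [403.9, 325.3, 29.4]
tcp_rot: [-3.141, -0.0, 0.103]
contact_force: [0.3, 0.3, -1.2]
opening: 0.314
```

Call:
apply_moves(
  series="0 0 0 0 0 0 0.3;0 0 0 0 0 0 0.1;0 0 0 0 0 0 0.04;0 0 0 0 0 0 0.04;0 0 -0.5 0 0 0 0.04;0 0 -1.5 0 0 0 0.04;0 0 -2.5 0 0 0 0.04;0 0 -3 0 0 0 0.04;0 0 -3 0 0 0 0.04;0 0 -1.5 0 0 0 0.04",
)

```text
clock: 30.02
eef_pos: [404.7, 326.0, 152.9]
tcp_rot: [-3.14, -0.003, 0.103]
contact_force: [1.6, 0.5, -0.0]
opening: 0.479
```

Run:
```python
from h import *
to(575,88.5,38,1.502)
```

```text
at [404.7 326.  152.9] rot [-3.14e+00 -3.00e-03  1.03e-01] shift cm [14.47 25.4  11.48] dist 31.4 turn z -1.399 open 0.479
```

Call:
apply_moves(
  series="1.8 3.17 0 0 0 0 -0.08;1.8 3.17 0 0 0 0 -0.08;1.8 3.17 0 0 0 0 -0.08;1.8 3.17 0 0 0 0 -0.08;1.8 3.17 0 0 0 0 -0.08;1.8 3.17 0 0 0 0 -0.08;1.8 3.17 0 0 0 0 -0.08;1.8 3.17 0 0 0 0 -0.08;0 0 0 0 0 -0.116 -0.08;0 0 0 0 0 -0.116 -0.08",
)

```text
clock: 30.85
eef_pos: [574.0, 85.6, 149.6]
tcp_rot: [3.141, -0.0, 0.337]
contact_force: [-0.2, -0.3, -0.3]
opening: 0.54
```

Call:
apply_moves(
  series="0 0 0 0 0 -0.117 -0.08;0 0 0 0 0 -0.117 -0.08;0 0 0 0 0 -0.117 -0.08;0 0 0 0 0 -0.117 -0.08;0 0 0 0 0 -0.117 -0.08;0 0 0 0 0 -0.117 -0.08;0 0 0 0 0 -0.117 -0.08;0 0 0 0 0 -0.117 -0.08;0 0 0 0 0 -0.117 -0.08;0 0 0 0 0 -0.117 -0.08",
)

```text
clock: 31.68
eef_pos: [572.8, 87.7, 149.6]
tcp_rot: [3.142, -0.0, 1.511]
contact_force: [0.1, -0.6, 0.3]
opening: 0.541
```

Call:
apply_moves(
  series="0 0 0 0 0 0 -0.08;0 0 0 0 0 0 -0.08;0 0 0 0 0 0 -0.08;0 0 0 0 0 0 -0.08;0 0 0 0 0 0 -0.08;0 0 0 0 0 0 -0.08;0 0 0 0 0 0 -0.08;0 0 0 0 0 0 -0.08;0 0 0 0 0 0 -0.08;0 0 0 0 0 0 -0.08",
)

```text
clock: 32.52
eef_pos: [572.9, 87.7, 149.3]
tcp_rot: [-3.142, -0.0, 1.505]
contact_force: [-0.7, -0.1, 0.4]
opening: 0.538
```

Run:
```python
from h import *
to(574.5,88.5,38,1.502)
f=r.grab_frame("top")
m=mask(f,(0,150,180),(8,255,255),(60,230,190,330))|mask(f,(172,150,180),(180,255,255),(60,230,190,330))
for q in big(m,2): print(cv2.contourArea(q),rectw("top",q,33))
h=cv2.cvtColor(f,cv2.COLOR_BGR2HSV);c=big(mask(f,(0,150,40),(8,255,255),(60,230,190,330)))[0];R=rectw("top",c,35);print("tray",R)
cv2.imwrite("t3raw.png",f)
```

```text
at [572.9  87.7 149.3] rot [-3.142 -0.     1.505] shift cm [ 0.09  0.15 11.13] dist 11.1 turn z 0.003 open 0.538
392.0 ((404.1296691894531, 325.76922607421875), (78.0589370727539, 27.97869300842285), 5.7541656494140625)
tray ((403.92242431640625, 336.5222473144531), (122.21167755126953, 70.12007904052734), 5.2108988761901855)
```

Block red0 lies in the tray at (404,326), as planned. Now grip red1.

Call:
apply_moves(
  series="0.1 0.15 1 0 0 0 -0.08;0 0 2.5 0 0 0 -0.08;0 0 2.5 0 0 0 -0.08;0 0 2.5 0 0 0 -0.08;0 0 1.6 0 0 0 -0.08;0 0 0.8 0 0 0 -0.08;0 0 0.2 0 0 0 -0.08;0 0 0 0 0 0 -0.08;0 0 0 0 0 0 0.5;0 0 0 0 0 0 1",
)

```text
clock: 33.4
eef_pos: [575.5, 88.7, 39.7]
tcp_rot: [3.139, -0.0, 1.505]
contact_force: [1.1, 0.5, -1.2]
opening: 0.316
```

Call:
apply_moves(
  series="0 0 0 0 0 0 1;0 0 0 0 0 0 1;0 0 0 0 0 0 1;0 0 0 0 0 0 1;0 0 -1 0 0 0 1;0 0 -2 0 0 0 1;0 0 -3 0 0 0 1;0 0 -3 0 0 0 1;0 0 -2 0 0 0 1;0 0 0 0 0 0 1",
)

```text
clock: 34.23
eef_pos: [577.1, 89.0, 153.6]
tcp_rot: [3.134, -0.002, 1.505]
contact_force: [0.1, -0.2, 0.2]
opening: 0.315
```

Run:
```python
from h import *
to(410,268.2,29,.102)
```

```text
at [577.1  89.  153.6] rot [ 3.134e+00 -2.000e-03  1.505e+00] shift cm [ 16.76 -17.95  12.35] dist 27.5 turn z 1.403 open 0.315
```

Call:
apply_moves(
  series="2.1 -2.22 0 0 0 0 1;2.1 -2.22 0 0 0 0 1;2.1 -2.22 0 0 0 0 1;2.1 -2.22 0 0 0 0 1;2.1 -2.22 0 0 0 0 1;2.1 -2.22 0 0 0 0 1;2.1 -2.22 0 0 0 0 1;2.1 -2.22 0 0 0 0 1;0 0 0 0 0 0.117 1;0 0 0 0 0 0.117 1",
)

```text
clock: 35.07
eef_pos: [406.7, 268.8, 148.1]
tcp_rot: [-3.141, 0.001, 1.269]
contact_force: [0.6, 0.2, -0.4]
opening: 0.315
```

Call:
apply_moves(
  series="0 0 0.5 0 0 0.117 1;0 0 0.5 0 0 0.117 1;0 0 0.5 0 0 0.117 1;0 0 0.5 0 0 0.117 1;0 0 0.5 0 0 0.117 1;0 0 0.5 0 0 0.117 1;0 0 0.5 0 0 0.117 1;0 0 0.5 0 0 0.117 1;0 0 0.5 0 0 0.117 1;0 0 0.5 0 0 0.117 1",
)

```text
clock: 35.9
eef_pos: [408.0, 267.7, 97.9]
tcp_rot: [3.141, 0.001, 0.095]
contact_force: [-0.1, -0.3, 0.2]
opening: 0.317
```

Call:
apply_moves(
  series="0 0 0 0 0 0 1;0 0 0 0 0 0 1;0 0 0 0 0 0 1;0 0 0 0 0 0 1;0 0 0 0 0 0 1;0 0 0 0 0 0 1;0 0 0 0 0 0 1;0 0 0 0 0 0 1;0 0 0 0 0 0 1;0 0 0 0 0 0 1",
)

```text
clock: 36.73
eef_pos: [408.4, 267.9, 98.3]
tcp_rot: [3.142, 0.0, 0.101]
contact_force: [-0.5, 0.8, 0.1]
opening: 0.317
```

Run:
```python
from h import *
to(410,268.2,29,.102)
f=r.grab_frame("top");g=r.grab_frame("scene")
x=np.hstack([cv2.resize(f[150:340,60:210],(390,494)),cv2.resize(g[170:330,350:480],(401,494))]);cv2.imwrite("pics/p2.png",x)
```

```text
at [408.4 267.9  98.3] rot [3.142 0.    0.101] shift cm [ 0.17 -0.01  6.93] dist 6.9 turn z -0.001 open 0.317
```

View pics/p2.png

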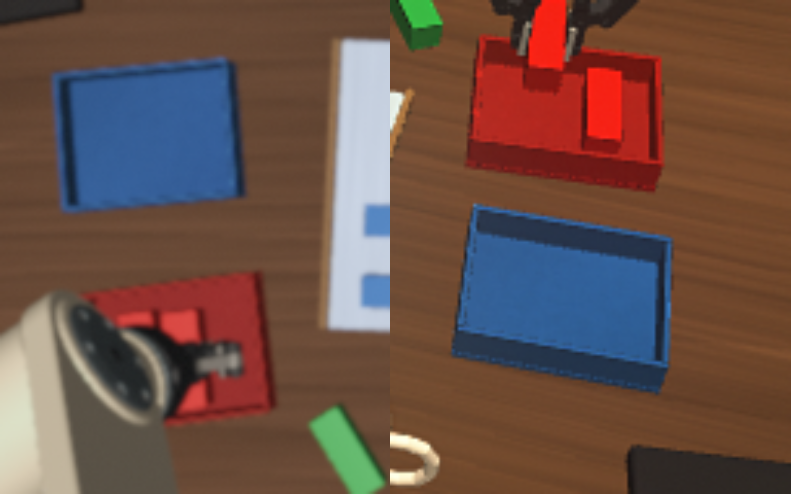

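Red0 lies flat in the tray (scene half, (603,105)), and red1 is held over the free half at (547,40). Lower and release.

Call:
apply_moves(
  series="0.2 0 1 0 0 0 1;0 0 2 0 0 0 1;0 0 2 0 0 0 1;0 0 1.2 0 0 0 1;0 0 0.5 0 0 0 1;0 0 0.2 0 0 0 1;0 0 0 0 0 0 1;0 0 0 0 0 0 1;0 0 0 0 0 0 1;0 0 0 0 0 0 1",
)

```text
clock: 37.67
eef_pos: [410.7, 268.3, 29.5]
tcp_rot: [-3.141, -0.001, 0.101]
contact_force: [-0.1, 0.1, -1.0]
opening: 0.316
```

Call:
apply_moves(
  series="0 0 0 0 0 0 0.3;0 0 0 0 0 0 0.1;0 0 0 0 0 0 0.04;0 0 0 0 0 0 0.04;0 0 -0.5 0 0 0 0.04;0 0 -1.5 0 0 0 0.04;0 0 -2.5 0 0 0 0.04;0 0 -3 0 0 0 0.04;0 0 -3 0 0 0 0.04;0 0 -1.5 0 0 0 0.04",
)

```text
clock: 38.5
eef_pos: [411.4, 268.8, 152.7]
tcp_rot: [-3.14, -0.003, 0.101]
contact_force: [0.9, 1.1, -0.8]
opening: 0.475
```

Run:
```python
from h import *
to(515.3,92.7,38,1.502)
```

```text
at [411.4 268.8 152.7] rot [-3.14e+00 -3.00e-03  1.01e-01] shift cm [ 8.53 18.58 11.47] dist 23.4 turn z -1.401 open 0.475
```

Call:
apply_moves(
  series="1.43 3.1 0 0 0 0 -0.08;1.43 3.1 0 0 0 0 -0.08;1.43 3.1 0 0 0 0 -0.08;1.43 3.1 0 0 0 0 -0.08;1.43 3.1 0 0 0 0 -0.08;1.43 3.1 0 0 0 0 -0.08;0 0 0 0 0 -0.117 -0.08;0 0 0 0 0 -0.117 -0.08;0 0 0 0 0 -0.117 -0.08;0 0 0 0 0 -0.117 -0.08",
)

```text
clock: 39.33
eef_pos: [514.4, 91.3, 149.6]
tcp_rot: [-3.142, -0.0, 0.574]
contact_force: [-0.3, 0.4, -0.1]
opening: 0.54
```

Call:
apply_moves(
  series="0 0 0 0 0 -0.117 -0.08;0 0 0 0 0 -0.117 -0.08;0 0 0 0 0 -0.117 -0.08;0 0 0 0 0 -0.117 -0.08;0 0 0 0 0 -0.117 -0.08;0 0 0 0 0 -0.117 -0.08;0 0 0 0 0 -0.117 -0.08;0 0 0 0 0 -0.117 -0.08;0 0 0 0 0 0 -0.08;0 0 0 0 0 0 -0.08",
)

```text
clock: 40.17
eef_pos: [514.4, 91.7, 149.6]
tcp_rot: [3.141, -0.0, 1.501]
contact_force: [-0.2, -0.2, 0.1]
opening: 0.543
```

Call:
apply_moves(
  series="0 0 0 0 0 0 -0.08;0 0 0 0 0 0 -0.08;0 0 0 0 0 0 -0.08;0 0 0 0 0 0 -0.08;0 0 0 0 0 0 -0.08;0 0 0 0 0 0 -0.08;0 0 0 0 0 0 -0.08;0 0 0 0 0 0 -0.08;0 0 0 0 0 0 -0.08;0 0 0 0 0 0 -0.08",
)

```text
clock: 41.0
eef_pos: [514.5, 91.7, 149.3]
tcp_rot: [3.142, -0.0, 1.505]
contact_force: [0.2, 0.1, -0.9]
opening: 0.539
```

Run:
```python
from h import *
to(514.8,92.6,38,1.502)
f=r.grab_frame("top")
m=mask(f,(0,150,180),(8,255,255),(60,230,190,330))|mask(f,(172,150,180),(180,255,255),(60,230,190,330))
for q in big(m,2): print(cv2.contourArea(q),rectw("top",q,33))
```

```text
at [514.5  91.7 149.3] rot [ 3.142 -0.     1.505] shift cm [ 0.09  0.03 11.13] dist 11.1 turn z 0.003 open 0.539
388.5 ((404.1296691894531, 325.76922607421875), (78.0589370727539, 27.97869300842285), 5.7541656494140625)
```

Call:
apply_moves(
  series="0.1 0.03 1 0 0 0 -0.08;0 0 2.5 0 0 0 -0.08;0 0 2.5 0 0 0 -0.08;0 0 2.5 0 0 0 -0.08;0 0 1.6 0 0 0 -0.08;0 0 0.8 0 0 0 -0.08;0 0 0.2 0 0 0 -0.08;0 0 0 0 0 0 -0.08;0 0 0 0 0 0 0.5;0 0 0 0 0 0 1",
)

```text
clock: 41.88
eef_pos: [515.7, 92.9, 39.5]
tcp_rot: [3.14, -0.001, 1.505]
contact_force: [1.3, 0.7, -1.4]
opening: 0.316
```

Call:
apply_moves(
  series="0 0 0 0 0 0 1;0 0 0 0 0 0 1;0 0 0 0 0 0 1;0 0 0 0 0 0 1;0 0 -1 0 0 0 1;0 0 -2 0 0 0 1;0 0 -3 0 0 0 1;0 0 -3 0 0 0 1;0 0 -2 0 0 0 1;0 0 0 0 0 0 1",
)

```text
clock: 42.72
eef_pos: [517.3, 93.1, 153.2]
tcp_rot: [3.135, -0.002, 1.505]
contact_force: [0.5, 0.2, -1.6]
opening: 0.312
```

Run:
```python
from h import *
T="top";g=r.grab_frame(T);R=rectw(T,big(mask(g,(100,120,40),(125,255,255),(60,160,175,330)))[0],35);print("blue tray",R)
yw=0.061;c=np.array([594.3,316.8]);ty=np.array([-np.sin(yw),np.cos(yw)])
for k in(29,-29): p=c+k*ty;print(p);to(p[0],p[1],29,yw)
```

```text
blue tray ((594.4612426757812, 315.33880615234375), (118.38417053222656, 153.02674865722656), 3.511059045791626)
[592.53209687 345.74606223]
at [516.3  92.9 151.1] rot [ 3.137e+00 -1.000e-03  1.505e+00] shift cm [25.71  5.88 12.27] dist 29.1 turn z 1.444 open 0.312
[596.06790313 287.85393777]
at [516.3  92.9 151.1] rot [ 3.137e+00 -1.000e-03  1.505e+00] shift cm [19.96  6.61 12.27] dist 24.3 turn z 1.444 open 0.312
```

Call:
apply_moves(
  series="3.21 0.75 0 0 0 0 1;3.21 0.75 0 0 0 0 1;3.21 0.75 0 0 0 0 1;3.21 0.75 0 0 0 0 1;3.21 0.75 0 0 0 0 1;3.21 0.75 0 0 0 0 1;3.21 0.75 0 0 0 0 1;3.21 0.75 0 0 0 0 1;0 0 0 0 0 0.12 1;0 0 0 0 0 0.12 1",
)

```text
clock: 43.6
eef_pos: [591.0, 346.6, 146.5]
tcp_rot: [-3.14, 0.001, 1.262]
contact_force: [0.0, 0.1, 0.2]
opening: 0.316
```

Call:
apply_moves(
  series="0 0 0.5 0 0 0.12 1;0 0 0.5 0 0 0.12 1;0 0 0.5 0 0 0.12 1;0 0 0.5 0 0 0.12 1;0 0 0.5 0 0 0.12 1;0 0 0.5 0 0 0.12 1;0 0 0.5 0 0 0.12 1;0 0 0.5 0 0 0.12 1;0 0 0.5 0 0 0.12 1;0 0 0.5 0 0 0.12 1",
)

```text
clock: 44.43
eef_pos: [590.7, 344.4, 96.6]
tcp_rot: [3.141, 0.002, 0.059]
contact_force: [-0.4, 0.3, -0.8]
opening: 0.315
```

Call:
apply_moves(
  series="0 0 0 0 0 0 1;0 0 0 0 0 0 1;0 0 0 0 0 0 1;0 0 0 0 0 0 1;0 0 0 0 0 0 1;0 0 0 0 0 0 1;0 0 0 0 0 0 1;0 0 0 0 0 0 1;0 0 0 0 0 0 1;0 0 0 0 0 0 1",
)

```text
clock: 45.27
eef_pos: [591.6, 345.0, 98.3]
tcp_rot: [-3.142, -0.0, 0.065]
contact_force: [0.8, 0.5, -1.1]
opening: 0.313
```

Run:
```python
from h import *
to(592.5,345.7,29,.061)
f=r.grab_frame("top");g=r.grab_frame("scene")
x=np.hstack([cv2.resize(f[150:340,60:210],(390,494)),cv2.resize(g[170:330,350:480],(401,494))]);cv2.imwrite("pics/p3.png",x)
```

```text
at [591.6 345.   98.3] rot [-3.142 -0.     0.065] shift cm [ 0.09 -0.06  6.93] dist 6.9 turn z 0.004 open 0.313
```

View pics/p3.png

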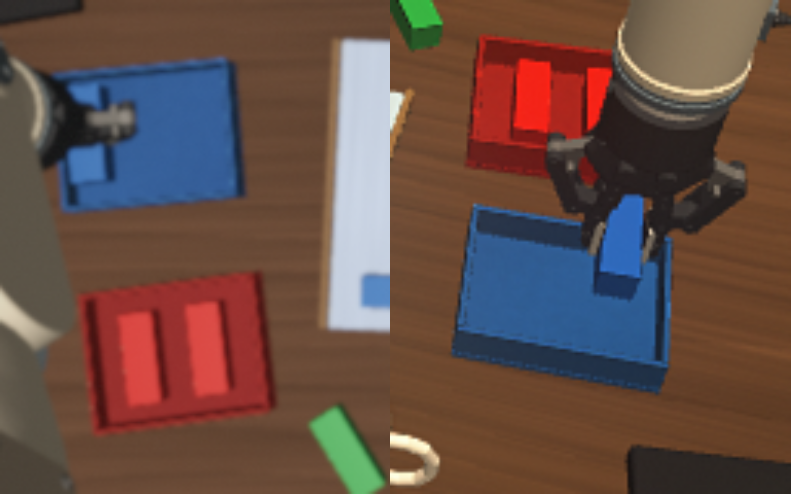

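Both red blocks lie in the red tray, at (140,357) and (207,348). The blue block is held over the outer half of the blue tray. Lower and release.

Call:
apply_moves(
  series="0.1 0 1 0 0 0 1;0 0 2 0 0 0 1;0 0 2 0 0 0 1;0 0 1.2 0 0 0 1;0 0 0.5 0 0 0 1;0 0 0.2 0 0 0 1;0 0 0 0 0 0 1;0 0 0 0 0 0 1;0 0 0 0 0 0 1;0 0 0 0 0 0 1",
)

```text
clock: 46.2
eef_pos: [592.9, 345.2, 29.7]
tcp_rot: [-3.141, -0.001, 0.065]
contact_force: [0.0, -0.1, -1.2]
opening: 0.314
```

Call:
apply_moves(
  series="0 0 0 0 0 0 0.3;0 0 0 0 0 0 0.1;0 0 0 0 0 0 0.04;0 0 0 0 0 0 0.04;0 0 -0.5 0 0 0 0.04;0 0 -1.5 0 0 0 0.04;0 0 -2.5 0 0 0 0.04;0 0 -3 0 0 0 0.04;0 0 -3 0 0 0 0.04;0 0 -1.5 0 0 0 0.04",
)

```text
clock: 47.03
eef_pos: [594.2, 346.0, 154.7]
tcp_rot: [-3.139, -0.005, 0.065]
contact_force: [1.2, -0.3, 0.0]
opening: 0.48
```

Run:
```python
from h import *
to(455,96.3,38,1.502)
```

```text
at [594.2 346.  154.7] rot [-3.139 -0.005  0.065] shift cm [-15.57  24.04  11.54] dist 30.9 turn z -1.437 open 0.48
```

Call:
apply_moves(
  series="-1.93 2.99 0 0 0 0 -0.08;-1.93 2.99 0 0 0 0 -0.08;-1.93 2.99 0 0 0 0 -0.08;-1.93 2.99 0 0 0 0 -0.08;-1.93 2.99 0 0 0 0 -0.08;-1.93 2.99 0 0 0 0 -0.08;-1.93 2.99 0 0 0 0 -0.08;-1.93 2.99 0 0 0 0 -0.08;0 0 0 0 0 -0.12 -0.08;0 0 0 0 0 -0.12 -0.08",
)

```text
clock: 47.87
eef_pos: [453.3, 94.8, 150.6]
tcp_rot: [3.141, -0.001, 0.308]
contact_force: [0.8, -0.3, 0.7]
opening: 0.545
```

Call:
apply_moves(
  series="0 0 0 0 0 -0.12 -0.08;0 0 0 0 0 -0.12 -0.08;0 0 0 0 0 -0.12 -0.08;0 0 0 0 0 -0.12 -0.08;0 0 0 0 0 -0.12 -0.08;0 0 0 0 0 -0.12 -0.08;0 0 0 0 0 -0.12 -0.08;0 0 0 0 0 -0.12 -0.08;0 0 0 0 0 -0.12 -0.08;0 0 0 0 0 -0.12 -0.08",
)

```text
clock: 48.7
eef_pos: [454.4, 96.4, 150.6]
tcp_rot: [3.14, -0.0, 1.511]
contact_force: [-0.3, 0.4, 0.1]
opening: 0.542
```

Call:
apply_moves(
  series="0 0 0 0 0 0 -0.08;0 0 0 0 0 0 -0.08;0 0 0 0 0 0 -0.08;0 0 0 0 0 0 -0.08;0 0 0 0 0 0 -0.08;0 0 0 0 0 0 -0.08;0 0 0 0 0 0 -0.08;0 0 0 0 0 0 -0.08;0 0 0 0 0 0 -0.08;0 0 0 0 0 0 -0.08",
)

```text
clock: 49.53
eef_pos: [454.0, 96.3, 149.2]
tcp_rot: [-3.141, 0.0, 1.505]
contact_force: [-0.7, 0.6, -0.3]
opening: 0.54
```

Run:
```python
from h import *
to(455,96.3,38,1.502)
```

```text
at [454.   96.3 149.2] rot [-3.141  0.     1.505] shift cm [ 0.    0.1  11.12] dist 11.1 turn z 0.003 open 0.54
```

Call:
apply_moves(
  series="0 0.1 1 0 0 0 -0.08;0 0 2.5 0 0 0 -0.08;0 0 2.5 0 0 0 -0.08;0 0 2.5 0 0 0 -0.08;0 0 1.6 0 0 0 -0.08;0 0 0.8 0 0 0 -0.08;0 0 0.2 0 0 0 -0.08;0 0 0 0 0 0 -0.08;0 0 0 0 0 0 0.5;0 0 0 0 0 0 1",
)

```text
clock: 50.37
eef_pos: [455.9, 96.5, 39.4]
tcp_rot: [3.14, -0.001, 1.505]
contact_force: [1.9, 0.0, -1.7]
opening: 0.315
```

Call:
apply_moves(
  series="0 0 0 0 0 0 1;0 0 0 0 0 0 1;0 0 0 0 0 0 1;0 0 0 0 0 0 1;0 0 -1 0 0 0 1;0 0 -2 0 0 0 1;0 0 -3 0 0 0 1;0 0 -3 0 0 0 1;0 0 -2 0 0 0 1;0 0 0 0 0 0 1",
)

```text
clock: 51.2
eef_pos: [457.4, 96.8, 152.9]
tcp_rot: [3.135, -0.002, 1.505]
contact_force: [-0.1, 1.3, -0.3]
opening: 0.314
```

Run:
```python
from h import *
T="top";g=r.grab_frame(T);R=rectw(T,big(mask(g,(100,120,40),(125,255,255),(60,160,175,330)))[0],35);print("blue tray",R)
to(596,287.9,29,.061)
```

```text
blue tray ((594.4088745117188, 315.34796142578125), (118.36479187011719, 153.0609893798828), 3.4625611305236816)
at [456.5  96.6 151. ] rot [ 3.137e+00 -1.000e-03  1.505e+00] shift cm [20.   12.6  12.29] dist 26.6 turn z 1.444 open 0.318
```

Call:
apply_moves(
  series="2.5 1.6 0 0 0 0 1;2.5 1.6 0 0 0 0 1;2.5 1.6 0 0 0 0 1;2.5 1.6 0 0 0 0 1;2.5 1.6 0 0 0 0 1;2.5 1.6 0 0 0 0 1;2.5 1.6 0 0 0 0 1;2.5 1.5 0 0 0 0 1;0 0 0 0 0 0.12 1;0 0 0 0 0 0.12 1",
)

```text
clock: 52.08
eef_pos: [594.9, 288.6, 146.6]
tcp_rot: [-3.14, 0.001, 1.261]
contact_force: [-1.3, -0.1, -0.9]
opening: 0.315
```

Call:
apply_moves(
  series="0 0 0.5 0 0 0.12 1;0 0 0.5 0 0 0.12 1;0 0 0.5 0 0 0.12 1;0 0 0.5 0 0 0.12 1;0 0 0.5 0 0 0.12 1;0 0 0.5 0 0 0.12 1;0 0 0.5 0 0 0.12 1;0 0 0.5 0 0 0.12 1;0 0 0.5 0 0 0.12 1;0 0 0.5 0 0 0.12 1",
)

```text
clock: 52.92
eef_pos: [594.0, 287.0, 96.7]
tcp_rot: [3.141, 0.002, 0.059]
contact_force: [0.4, -0.2, -0.7]
opening: 0.317
```

Call:
apply_moves(
  series="0 0 0 0 0 0 1;0 0 0 0 0 0 1;0 0 0 0 0 0 1;0 0 0 0 0 0 1;0 0 0 0 0 0 1;0 0 0 0 0 0 1;0 0 0 0 0 0 1;0 0 0 0 0 0 1;0 0 0 0 0 0 1;0 0 0 0 0 0 1",
)

```text
clock: 53.75
eef_pos: [594.9, 287.5, 98.3]
tcp_rot: [-3.142, -0.0, 0.065]
contact_force: [-0.0, -0.4, -0.8]
opening: 0.311
```

Run:
```python
from h import *
to(596,287.9,29,.061)
f=r.grab_frame("top");g=r.grab_frame("scene")
x=np.hstack([cv2.resize(f[150:340,60:210],(390,494)),cv2.resize(g[170:330,350:480],(401,494))]);cv2.imwrite("pics/p4.png",x)
```

```text
at [594.9 287.5  98.3] rot [-3.142 -0.     0.065] shift cm [ 0.11 -0.04  6.93] dist 6.9 turn z 0.004 open 0.311
```

View pics/p4.png

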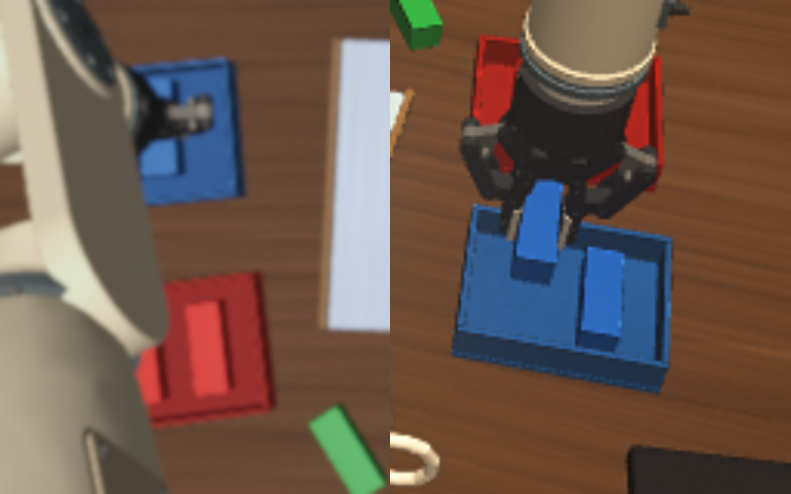

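The first blue block lies in its tray at (602,300), and the second is held over the free half at (540,232). Lower, release and clear out.

Call:
apply_moves(
  series="0.1 0 1 0 0 0 1;0 0 2 0 0 0 1;0 0 2 0 0 0 1;0 0 1.2 0 0 0 1;0 0 0.5 0 0 0 1;0 0 0.2 0 0 0 1;0 0 0 0 0 0 1;0 0 0 0 0 0 1;0 0 0 0 0 0 1;0 0 0 0 0 0 1",
)

```text
clock: 54.68
eef_pos: [596.4, 287.7, 29.8]
tcp_rot: [-3.141, -0.001, 0.065]
contact_force: [0.6, 0.1, -1.1]
opening: 0.316
```

Call:
apply_moves(
  series="0 0 0 0 0 0 0.3;0 0 0 0 0 0 0.1;0 0 0 0 0 0 0.04;0 0 0 0 0 0 0.04;0 0 -0.5 0 0 0 0.04;0 0 -1.5 0 0 0 0.04;0 0 -2.5 0 0 0 0.04;0 0 -3 0 0 0 0.04;0 0 -3 0 0 0 0.04;0 0 -3 0 0 0 0.04",
)

```text
clock: 55.52
eef_pos: [595.9, 287.5, 167.1]
tcp_rot: [-3.141, -0.001, 0.065]
contact_force: [-0.7, 0.6, 0.4]
opening: 0.477
```

Call:
apply_moves(
  series="-1 3 -1 0 0 0 0;-1 3.5 -1 0 0 0 0;-1 3.5 -1 0 0 0 0;-1 3.5 -1 0 0 0 0;-1 3.5 -1 0 0 0 0;-1 3.5 -1 0 0 0 0;-1 3 0 0 0 0 0;0 2.5 0 0 0 0 0;0 1.5 0 0 0 0 0;0 0 0 0 0 0 0",
)

```text
clock: 56.35
eef_pos: [544.0, 5.9, 225.9]
tcp_rot: [3.141, -0.002, 0.062]
contact_force: [0.5, 0.0, 0.5]
opening: 0.5
```

Run:
```python
from h import *
to(0,0,0)
f=r.grab_frame("top");cv2.imwrite("pics/end.png",cv2.resize(f,(800,600)))
```

```text
at [544.    5.9 225.9] rot [ 3.141e+00 -2.000e-03  6.200e-02] shift cm [-54.38  -2.82  22.49] dist 58.9 turn z None open 0.5
```

View pics/end.png

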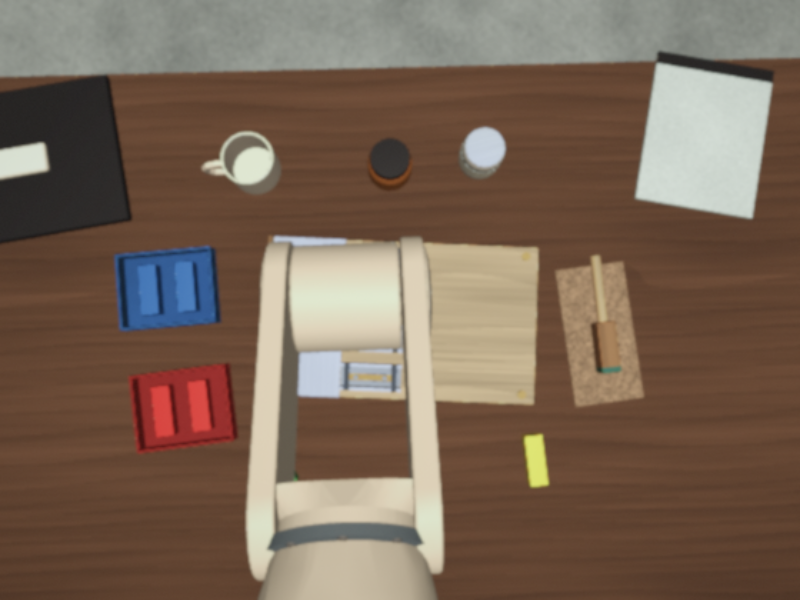

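The top view shows two blue blocks flat in the blue tray at (149,290) and (185,286), and two red blocks flat in the red tray at (163,411) and (200,406). The stick is on its mat at (607,345). The mug, jar and tin stand where they were, and the arm is clear. Handing in.

```bash
python3 -c "
from rig import r
print(r.sign_off())"
```

```text
the job is handed in; nothing more can be done
None
```

I pushed all four wax blocks (two red, two blue) through their moulds with the stick and laid each one flat in the tray of its own colour. The stick is back on its mat, and I handed the job in at about 56 s. `sign_off` gave no verdict.

- **Final top picture:** it shows two blocks flat in each tray. The stick is inside the mat, and the tin, jar and mug are where they started. The arm was clear of everything.
- **Pushed out:** before any block was moved, all four measured at board-frame x of about 93 mm; the limit is 82 mm.
- **Knocked tray:** the red tray was shifted about 4 cm during the run. I measured it again before placing the red blocks.
- **Disagreements:** camera estimates of the board origin differed by up to about 10 mm along the push direction. I used the close-up wrist measurement, and where the blocks came to rest confirmed it. No check failed, and I saw no loss of grip.
- **Not measured:** I judged tray level and block height from the pictures only.

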